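# Load the pad drilling fixture and lock its keeper

### The job

Load the drilling fixture with all the notched hardwood pads that lie on the table. Draw the locking pin up out of its bore and park it in the notch of the bracket at the back of the fixture, let go of it, swing the keeper bar well clear (at least 70 degrees), and seat every pad flat and square in a pocket of its own, its cut-out corner round the pocket's corner key. With all the pads in, swing the keeper fully back over them and put the pin fully home through the bar into its bore; leave the other things on the table alone.

Things in the scene. Friction and masses are not known exactly. Their poses are not given: they have to be found in the camera images.
- fixture: fixed aluminium drilling fixture, base plate 78 x 216 x 12 mm. Origin on the table under the middle of its row of four pockets; z up, own y along the row towards the keeper's pivot, -x roughly to the robot. At y = -92 mm a boss, 33 mm high, with an upright bore of 12.5 mm; at y = +92 mm the pivot pillar; behind the boss a bracket with a U notch.
- pocket0 (a point): centre of the floor of pocket 0, at fixture (0, -54, 12) mm, axes as the fixture's. Each pocket: 43 (x) x 29 (y) mm, floor z = 12, walls to z = 20 mm; a pad has 1.5 mm play all round and stands 12 mm proud (top z = 32). In its +x +y corner a key 9.5 x 9.5 mm as high as the walls: a pad goes down only with its x and y axes pointing as the fixture's
- pocket1 (a point): centre of the floor of pocket 1, at fixture (0, -18, 12) mm; like pocket 0
- pocket2 (a point): centre of the floor of pocket 2, at fixture (0, 18, 12) mm; like pocket 0
- pocket3 (a point): centre of the floor of pocket 3, at fixture (0, 54, 12) mm; like pocket 0
- bore (a point): on the bore's axis at the height of the keeper bar's top face: where the pin's origin is when the pin is fully home; fixture (0, -92, 42.5) mm
- notch (a point): where the pin's origin is when it hangs parked: fixture (66, -90, 46) mm. The notch is a slot 13 mm wide along the fixture's x between two level prongs 8 mm thick (tops z = 46 mm, each 10.5 mm wide), from a web at x = 50 mm to the open end at x = 82 mm; the pin is lowered in from above and hangs by its collar, its tip 10 mm above the table
- keeper (a joint): dark steel bar on an upright pivot at fixture (0, +92) mm; rad: 0 = closed over the pockets (end stop), grows clockwise from above, towards the robot, to a stop at 1.75. Light friction (0.06 N m), stays where left. 16 mm wide, z = 34.5 to 42.5 mm (2.5 mm over seated pads), tip 198 mm from the pivot; pin hole of 14 mm at 184 mm. Locked while the pin is in the bore
- keeper_knob (a point): top of the black upright round knob on the keeper bar: 16 mm diameter, 28 mm tall, 92 mm from the pivot (over the fixture's origin when closed), top at z = 70.5 mm: grip it from above or push it
- pin: loose locking pin, about 60 g, upright in its bore at the start. Origin at the centre of its collar's underside, z up along the pin. Steel shank 10 mm diameter, reaching 36 mm below the origin (last 6 mm tapered); collar 22 mm diameter, 4 mm thick; above it a black round grip, 16 mm diameter, 26 mm tall (top 30 mm above the origin)
- pad0: hardwood cradle pad, dark brown, 40 x 26 x 20 mm (x, y, z), 40 g, with a square step 10 x 10 mm cut through its full height out of its +x +y corner (so the +x end face spans y -13 to +3). Origin: centre of the underside of the full 40 x 26 rectangle; z up. All pads are alike, any pad goes in any pocket. Three or four are there.
- pad1: hardwood cradle pad, dark brown, 40 x 26 x 20 mm (x, y, z), 40 g, with a square step 10 x 10 mm cut through its full height out of its +x +y corner (so the +x end face spans y -13 to +3). Origin: centre of the underside of the full 40 x 26 rectangle; z up. All pads are alike, any pad goes in any pocket. Three or four are there.
- pad2: hardwood cradle pad, dark brown, 40 x 26 x 20 mm (x, y, z), 40 g, with a square step 10 x 10 mm cut through its full height out of its +x +y corner (so the +x end face spans y -13 to +3). Origin: centre of the underside of the full 40 x 26 rectangle; z up. All pads are alike, any pad goes in any pocket. Three or four are there.
- pad3: hardwood cradle pad, dark brown, 40 x 26 x 20 mm (x, y, z), 40 g, with a square step 10 x 10 mm cut through its full height out of its +x +y corner (so the +x end face spans y -13 to +3). Origin: centre of the underside of the full 40 x 26 rectangle; z up. All pads are alike, any pad goes in any pocket. Three or four are there.
- oyster_stand: fixed obstacle: a dark clamp stand, 208 mm tall, about 85 x 206 mm, at the back right of the table between the rightmost pads and the fixture; origin under it. Carry round in front of it (x below 0.48 m) or above it
- wet_block: bystander: loose dark flat hardwood block 58 x 92 x 13 mm without cut-out, origin under its centre; leave it
- shell: bystander: loose oyster shell, about 93 x 107 x 16 mm, origin under its centre; leave it
- dish: bystander: loose thick glass dish, 90 mm diameter, 62 mm high, behind the fixture, origin under its centre; leave it
- petri_a: bystander: loose clear shallow dish with beads, 60 mm diameter, 14 mm high, origin under its centre; leave it
Things that resemble listed ones, but are neither listed nor needed, are in the scene too. What is shaped like the pad3 but purple or turquoise is not meant.

How it is judged:
On the way, in this order (a step that is already met when the one before it is completed fails the run):
1. the pin is drawn and hangs released in the notch (horizontal distance between pin and notch below 0.013 m and z of pin in the frame of notch between -0.003 and 0.003 m and angle between pin's own z axis and vertical below 0.15 rad and contact force between the fingers and pin below 0.2 N), for 0.2 s.
2. the keeper is swung clear, the pin still parked (value of joint keeper above 1.2 rad and horizontal distance between pin and notch below 0.013 m and z of pin in the frame of notch between -0.003 and 0.003 m and angle between pin's own z axis and vertical below 0.15 rad), for 0.2 s.
3. every pad is seated in a pocket while the keeper is clear ((horizontal distance between pad0 and pocket0 below 0.0035 m or horizontal distance between pad0 and pocket1 below 0.0035 m or horizontal distance between pad0 and pocket2 below 0.0035 m or horizontal distance between pad0 and pocket3 below 0.0035 m) and z of pad0 in the frame of fixture between 0.01 and 0.0145 m and angle between each of pad0, pad1, pad2, pad3's own z axis and vertical below 0.06 rad and angle between the x axis of each of pad0, pad1, pad2, pad3 and the x axis of fixture, either way round below 0.12 rad and (horizontal distance between pad1 and pocket0 below 0.0035 m or horizontal distance between pad1 and pocket1 below 0.0035 m or horizontal distance between pad1 and pocket2 below 0.0035 m or horizontal distance between pad1 and pocket3 below 0.0035 m) and z of pad1 in the frame of fixture between 0.01 and 0.0145 m and (horizontal distance between pad2 and pocket0 below 0.0035 m or horizontal distance between pad2 and pocket1 below 0.0035 m or horizontal distance between pad2 and pocket2 below 0.0035 m or horizontal distance between pad2 and pocket3 below 0.0035 m) and z of pad2 in the frame of fixture between 0.01 and 0.0145 m and (horizontal distance between pad3 and pocket0 below 0.0035 m or horizontal distance between pad3 and pocket1 below 0.0035 m or horizontal distance between pad3 and pocket2 below 0.0035 m or horizontal distance between pad3 and pocket3 below 0.0035 m) and z of pad3 in the frame of fixture between 0.01 and 0.0145 m and value of joint keeper above 1.2 rad), for 0.2 s.
4. the keeper is swung back over the seated pads ((horizontal distance between pad0 and pocket0 below 0.0035 m or horizontal distance between pad0 and pocket1 below 0.0035 m or horizontal distance between pad0 and pocket2 below 0.0035 m or horizontal distance between pad0 and pocket3 below 0.0035 m) and z of pad0 in the frame of fixture between 0.01 and 0.0145 m and angle between each of pad0, pad1, pad2, pad3's own z axis and vertical below 0.06 rad and angle between the x axis of each of pad0, pad1, pad2, pad3 and the x axis of fixture, either way round below 0.12 rad and (horizontal distance between pad1 and pocket0 below 0.0035 m or horizontal distance between pad1 and pocket1 below 0.0035 m or horizontal distance between pad1 and pocket2 below 0.0035 m or horizontal distance between pad1 and pocket3 below 0.0035 m) and z of pad1 in the frame of fixture between 0.01 and 0.0145 m and (horizontal distance between pad2 and pocket0 below 0.0035 m or horizontal distance between pad2 and pocket1 below 0.0035 m or horizontal distance between pad2 and pocket2 below 0.0035 m or horizontal distance between pad2 and pocket3 below 0.0035 m) and z of pad2 in the frame of fixture between 0.01 and 0.0145 m and (horizontal distance between pad3 and pocket0 below 0.0035 m or horizontal distance between pad3 and pocket1 below 0.0035 m or horizontal distance between pad3 and pocket2 below 0.0035 m or horizontal distance between pad3 and pocket3 below 0.0035 m) and z of pad3 in the frame of fixture between 0.01 and 0.0145 m and value of joint keeper below 0.06 rad), for 0.2 s.
At the end, for the whole second after the job is handed in: every pad in a pocket (3.5 mm from its centre, underside 2 mm from the floor, tilt under 0.06 rad, square within 0.12 rad), keeper closed (under 0.06 rad), pin home (collar within 3 mm of the bar top, 6 mm sideways, upright within 0.15 rad), all at rest (all of step 4 and horizontal distance between pin and bore below 0.006 m and z of pin in the frame of bore between -0.003 and 0.003 m and angle between pin's own z axis and vertical below 0.15 rad and linear speed of each of pad0, pad1, pad2, pad3, pin below 0.02 m/s); the robot touches nothing.
It fails at once if the flat hardwood block is shoved more than 4 cm (distance of wet_block from where it was at the start of the episode above 0.04 m).
It fails at once if the oyster shell is shoved more than 4 cm (distance of shell from where it was at the start of the episode above 0.04 m).
It fails at once if the glass dish is shoved more than 4 cm (distance of dish from where it was at the start of the episode above 0.04 m).
It fails at once if the shallow clear dish is shoved more than 4 cm (distance of petri_a from where it was at the start of the episode above 0.04 m).
Of pad0, pad1, pad2, pad3 only 3 to 4 are there at a start; the rules pass over those that are not, and their reading is None.
At some moment in a run one of pad0, pad1, pad2, pad3 may be knocked a few centimetres aside while the robot is not near it.
It also fails if it takes over 210 s, if anything falls off the work surface, if the arm or the gripper's body presses on something with over 40 N, if the wrist force passes 120 N, or if a joint passes its speed limit or range.

### The arm

A 7-joint arm with a two-finger parallel gripper is mounted at the origin on a cart in front of the work surface, level with it; the furniture and walls round the work are solid. World frame = base frame: x ahead of the robot, y to its left, z up, the work surface at z = 0. Lengths are in m, angles in rad, forces in N, time in s.
With the tool pointing down it reaches from about 0.4 to 0.75 m from the base axis. Payload 19.5 kg.
Tool frame: the origin (TCP) lies between the finger pads; the fingertips stand tip_reach ahead of it and the grasp point (between the pads) is the TCP (tip_reach is the distance from the TCP to the fingertips, in m); z points along the fingers, y is the line along which they close (so a half turn about z gives the same grasp; the last joint's range is limited). The gripper opens to 85 mm and grips with 20 to 120 N. Pads are 22 mm wide; open, the fingers measure 114 mm over their backs; the gripper's body (76 mm by 85 mm) begins 54 mm behind the grasp point. The pads swing forward as they close: fully open they stand 13 mm farther back than shut.
Start: joints at [1.097, 0.707, -0.028, 1.485, 0.022, 0.951, -0.075], TCP at [0.241, -0.522, 0.25] pointing down, gripper open.
Joint ranges: [-2.71, 2.71], [-0.32, 2.16], [-1.57, 1.52], [0, 2.45], [-1.46, 4.6], [0, 2.02], [-2.83, 2.83]. Speed limits (rad/s): [1.89, 1.89, 2.57, 2.57, 3.01, 3.01, 3.01].

### API

Orientations are given as a rotation vector (axis times angle).
In Python, from bench import * gives the robot as it stands.
- The arm moves only by the shell command python3 -m pendant 'ROWS' [FORCE]. ROWS is text: rows parted by semicolons, each of 7 numbers parted by spaces: the turn, a rotation vector about the tool's x, y, z in rad, then the shift along the tool's x, y, z in cm, then the opening, from 0 (shut) to 1 (fully open). A call has exactly 10 rows; each row is the pose to reach, as a shift and turn from the pose commanded when the call began, along the tool's axes at that moment; what a row does not reach only later rows make up. A row lasts 1/12 s, in which the tool goes at most 41.7 mm and 7.16 degrees, less where a joint would pass 70% of its speed; a pose out of reach is approached as far as the arm can. A call with a gripper value outside its range is refused whole. The fingers move at their own pace and stop on an object; FORCE is the grip in N (left out, the last holds). Time passes only in rows, so rows that repeat a pose let the fingers close, or fill a call up. It gives the time, the measured TCP pose, the force, the opening and the grip force at its end, in the units of the state.
- state(): the state, without advancing time (a new reading comes with each control period).
- read_camera(name): name is "side" or "top"; returns (picture, depth): 420x560x3 uint8, blue, green, red; 420x560 float32, m along the optical axis (not along the pixel's ray), 0 where there is no reading.
- camera_info(name): a dict with "fx", "fy", "cx", "cy" (pixels), "world_from_camera" (4x4, takes a point from camera to world coordinates). Camera axes: x right, y up, looking along -z (the intrinsics and any distortion apply to the point x, -y, -z); pixel columns grow to the right and rows downward; lengths in m; the calibration is good to about 2 mm. A picture is of the moment at which its call begins. camera_info takes no time and is no camera call.
- close_job(): hands the job in; it is judged then, once.
Trained networks look in the newest picture that a camera, given by its name, has taken for a name from the list of things; names that differ only in an ending like _2 or _b are one class to them, and where a whole thing is asked for, a point or a joint stands for the part that bears it (a point fixed in the world has none). Each returns a list of dicts, best first, with "score" (0 to 1); they miss things now and then, are a little off and sometimes report something else, mostly with a low value. They report only what shows in the picture. A call takes as long as a camera call. They do not tell look-alikes from the thing itself.
- masks_of(camera, query): "mask" (420x560 bool, what is visible of it) and "bbox" ([centre column, centre row, width, height] in pixels, round what is visible of it).
The state is a dict: "time": time; "q": joint angles; "dq": joint speeds; "joint_torque": joint torques, N m; "ee_pos": TCP position; "orientation": TCP orientation; "contact_force": force on the tool from outside, world axes, zero at the start; "wrist_torque": the same for the moment, N m; "opening": finger opening in m; "grip_force": force on a finger pad.
Only numpy, scipy, OpenCV 4.12 (cv2) and the standard library are available. Lean on these libraries where they do the work, as an engineer would, in place of code of your own. Each camera call takes 0.05 s, during which the arm holds its last target. There are 200 camera calls.

## Working session

There is one attempt and no reset: what is moved stays moved. The work goes in short steps, Python scripts to look and compute and a shell command to move; the robot and the scene stay as the last step left them, time stands still between calls to the robot, and variables do not carry over. Pictures are saved under pics/ and viewed, at most 14 in all, crops included, and the job is handed in when it is done.

```bash
ls; mkdir -p pics
python3 - <<'E'
from bench import *
import cv2
s=state()
for k,v in s.items(): print(k,v)
for n in ("top","side"):
    im,d=read_camera(n); cv2.imwrite(f"pics/{n}0.png",im)
    print(n,camera_info(n))
E
```

```text
pics
time 0.0
q [ 1.09730566  0.7071083  -0.02761275  1.48495833  0.02199177  0.95092293
 -0.07550764]
dq [-0.00098269 -0.00088716 -0.00072677  0.00036233 -0.00036292  0.00166173
 -0.00027503]
joint_torque [ 8.02378800e-04 -8.83197856e+01  1.23493675e+00 -2.36161566e+01
  1.68817223e-02  6.71885107e-03  1.31541822e-05]
ee_pos [ 0.24053842 -0.52201328  0.24983403]
orientation [-3.06762853e+00 -6.72745967e-01  4.16288634e-04]
contact_force [-0.07604246 -0.4272471  -0.4284136 ]
wrist_torque [0.00899948 0.02221528 0.00351782]
grip_force 0.0
opening 0.08550124860646204
top {'fx': 382.1174707256437, 'fy': 382.1174707256437, 'cx': 279.3774469872286, 'cy': 207.45798304188438, 'world_from_camera': array([[-2.25586990e-02,  9.86404461e-01, -1.62780049e-01,
         3.71771288e-01],
       [-9.99744738e-01, -2.20539959e-02,  4.90711707e-03,
        -2.65111430e-02],
       [ 1.25045166e-03,  1.62849195e-01,  9.86650179e-01,
         1.26399793e+00],
       [ 0.00000000e+00,  0.00000000e+00,  0.00000000e+00,
         1.00000000e+00]])}
side {'fx': 527.1813857539386, 'fy': 527.1813857539386, 'cx': 286.82896448686955, 'cy': 222.83271380321494, 'world_from_camera': array([[-0.99755077, -0.05086897,  0.04800834,  0.63128815],
       [ 0.0655928 , -0.44196867,  0.89462913,  1.18652597],
       [-0.02429068,  0.89558698,  0.44422282,  0.69290934],
       [ 0.        ,  0.        ,  0.        ,  1.        ]])}
```

View pics/top0.png

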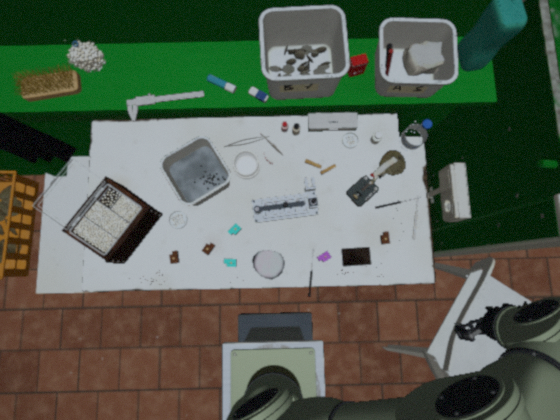

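View pics/side0.png

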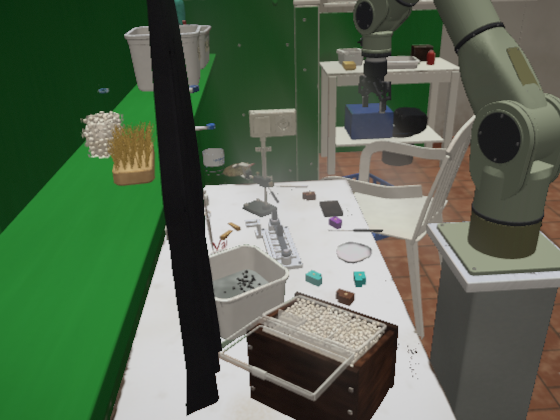

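The top view shows brown pads at about (174,257), (208,248) and (385,238). The decoys are turquoise at (235,230) and (230,262), and purple at (323,257). The wet block is at (356,256). The fixture is at (285,207), with its bracket at (310,185).

```bash
cat > h.py <<'E'
from bench import *
import numpy as np, cv2
from scipy.spatial.transform import Rotation as R
def proj(n,P):
    c=camera_info(n);M=np.linalg.inv(c["world_from_camera"]);p=np.atleast_2d(P)@M[:3,:3].T+M[:3,3]
    return np.c_[c["cx"]+c["fx"]*p[:,0]/-p[:,2], c["cy"]+c["fy"]*-p[:,1]/-p[:,2]]
def ray(n,uv):
    c=camera_info(n);M=c["world_from_camera"];uv=np.atleast_2d(uv).astype(float)
    d=np.c_[(uv[:,0]-c["cx"])/c["fx"],-(uv[:,1]-c["cy"])/c["fy"],-np.ones(len(uv))]
    return M[:3,3],d@M[:3,:3].T
def atz(n,uv,z):
    o,d=ray(n,uv);return o+d*((z-o[2])/d[:,2])[:,None]
def cloud(n,d,mask):
    r,c=np.nonzero(mask&(d>0));o,v=ray(n,np.c_[c,r]);return o+v*d[r,c][:,None]
def rows(p,rv):  # print tool-frame delta from measured pose to target
    s=state();A=R.from_rotvec(s["orientation"]);B=R.from_rotvec(rv)
    print("turn",(A.inv()*B).as_rotvec().round(4),"shift cm",(A.inv().apply(np.array(p)-s["ee_pos"])*100).round(2))
def down(yaw): # tool pointing down, tool y axis at world angle yaw (0 -> tool y along world y... )
    x=np.array([-np.sin(yaw+np.pi/2*0-np.pi/2),np.cos(yaw-np.pi/2),0]);
    y=np.array([np.cos(yaw),np.sin(yaw),0]);z=np.array([0,0,-1.]);return R.from_matrix(np.c_[np.cross(y,z),y,z]).as_rotvec()
E
cat > m.py <<'E'
from h import *
for n in ("top","side"):
    im,d=read_camera(n)
    np.savez(f"{n}.npz",im=im,d=d)
    for q in ("fixture","keeper","keeper_knob","pin","pad0","wet_block","shell","dish","petri_a","oyster_stand"):
        for m in masks_of(n,q):
            if m["score"]<.3: continue
            P=cloud(n,d,m["mask"])
            print(n,q,round(m["score"],2),np.round(m["bbox"]),m["mask"].sum(),"med",np.median(P,0).round(3) if len(P) else None,"zmax",P[:,2].max().round(3) if len(P) else None, im[m["mask"]].mean(0).round())
E
python3 m.py
python3 - <<'E'
import sys;sys.path.insert(0,'.')
from h import *
a=np.load('top.npz')['im'];b=np.load('side.npz')['im']
A=cv2.resize(a[165:235,235:335],(800,560),interpolation=cv2.INTER_CUBIC)
B=cv2.resize(b[195:275,235:335],(700,560),interpolation=cv2.INTER_CUBIC)
cv2.imwrite('pics/c1.png',A);cv2.imwrite('pics/c2.png',B)
E
```

```text
top fixture 0.74 [174. 257.   6.  10.] 71 med [0.422 0.311 0.021] zmax 0.025 [46. 60. 84.]
top fixture 0.64 [286. 201.  63.  45.] 1581 med [ 0.578 -0.054  0.017] zmax 0.076 [157. 148. 140.]
top fixture 0.63 [285. 206.  64.  14.] 296 med [ 0.579 -0.038  0.043] zmax 0.076 [96. 88. 81.]
top keeper 0.61 [287. 207.  71.  11.] 237 med [ 0.579 -0.041  0.043] zmax 0.076 [90. 83. 76.]
top keeper_knob 0.51 [286. 206.  67.  10.] 262 med [ 0.579 -0.041  0.043] zmax 0.076 [92. 85. 78.]
top pad0 0.62 [234. 231.  11.   9.] 92 med [0.507 0.114 0.02 ] zmax 0.025 [164. 168.  85.]
top pad0 0.41 [174. 258.   9.  12.] 118 med [0.42  0.313 0.02 ] zmax 0.027 [75. 84. 99.]
top pad0 0.4 [208. 248.   7.  10.] 89 med [0.449 0.202 0.02 ] zmax 0.024 [62. 73. 92.]
top wet_block 0.93 [355. 257.  28.  21.] 518 med [ 0.412 -0.28   0.013] zmax 0.02 [39. 41. 44.]
top dish 0.69 [283. 206.  63.  13.] 397 med [ 0.579 -0.031  0.041] zmax 0.076 [112. 104.  97.]
top dish 0.68 [247. 165.  29.  27.] 604 med [0.72  0.074 0.045] zmax 0.068 [181. 177. 172.]
top dish 0.44 [286. 199.  66.  50.] 1597 med [ 0.578 -0.056  0.016] zmax
[... 768 characters left out ...]
 0.02 ] zmax 0.024 [140. 147.  77.]
side pad0 0.71 [344. 296.  17.  15.] 233 med [0.454 0.211 0.018] zmax 0.024 [ 66.  78. 100.]
side pad0 0.67 [281. 240.  21.  37.] 242 med [ 0.583 -0.032  0.045] zmax 0.073 [119. 118. 118.]
side pad0 0.58 [313. 279.  19.  18.] 147 med [0.514 0.126 0.02 ] zmax 0.024 [141. 148.  95.]
side pad0 0.49 [275. 242.  57.  50.] 1421 med [ 0.589 -0.045  0.021] zmax 0.115 [168. 167. 167.]
side wet_block 0.86 [333. 207.  21.  17.] 333 med [ 0.417 -0.263  0.015] zmax 0.023 [92. 94. 97.]
side shell 0.97 [354. 255.  37.  24.] 557 med [ 0.398 -0.004  0.01 ] zmax 0.018 [188. 188. 190.]
side dish 0.5 [215. 250.   9.   2.] 10 med [0.745 0.043 0.061] zmax 0.063 [184. 189. 195.]
```

View pics/c1.png

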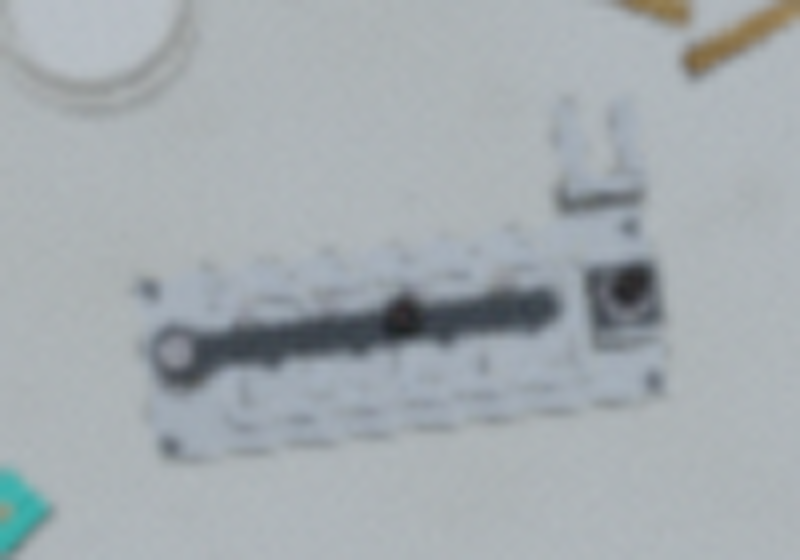

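View pics/c2.png

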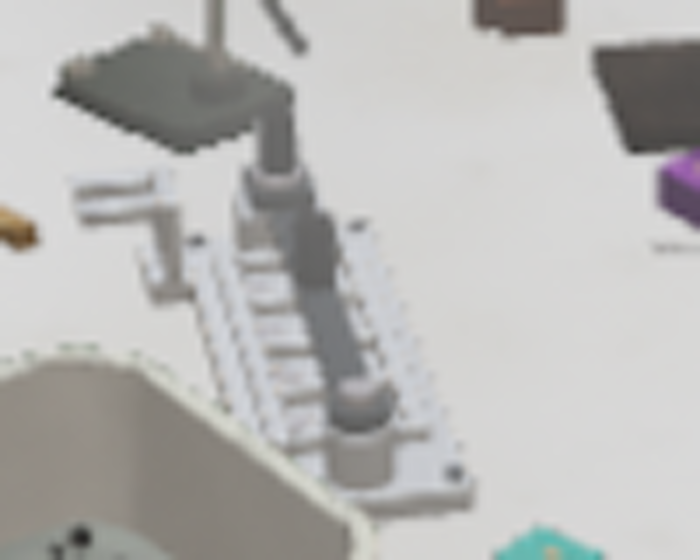

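The crops show the pivot cap at c1 (178,350), the knob at (403,313), the pin at (627,290) and the bracket prongs at (565–625,130). Next I fit the pad models and cylinders in both views.

```bash
cat > fit.py <<'E'
from h import *
from scipy.optimize import minimize
L=np.array([[-.02,-.013],[.02,-.013],[.02,.003],[.01,.003],[.01,.013],[-.02,.013]])
t=np.linspace(0,2*np.pi,24,endpoint=False);C=np.c_[np.cos(t),np.sin(t)]
def sil(n,poly,z0,z1,box,S=8):
    u0,v0,u1,v1=box;im=np.zeros(((v1-v0)*S,(u1-u0)*S),np.uint8)
    a=proj(n,np.c_[poly,np.full(len(poly),z0)]);b=proj(n,np.c_[poly,np.full(len(poly),z1)])
    f=lambda p:np.round(((p-[u0,v0]+.5)*S-.5)*16).astype(np.int32)
    for i in range(len(poly)):
        j=(i+1)%len(poly);cv2.fillConvexPoly(im,f(np.array([a[i],a[j],b[j],b[i]])),255,shift=4)
    for p in(a,b):cv2.fillPoly(im,[f(p)],255,shift=4)
    return cv2.resize(im,(u1-u0,v1-v0),interpolation=cv2.INTER_AREA)/255.
def pad_poly(p):
    c,s=np.cos(p[2]),np.sin(p[2]);return L@np.array([[c,s],[-s,c]])+p[:2]
def alpha(n,im,box):
    u0,v0,u1,v1=box;c=im[v0:v1,u0:u1].astype(float)
    bg=np.median(c.reshape(-1,3),0) 
    d=np.abs(c-bg).sum(2);return np.clip((d-25)/150,0,1)
def fitpad(x,y,views=("top","side"),z=0.0,ims=None,verbose=1):
    V=[]
    for n in views:
        im=ims[n] if ims else np.load(n+".npz")["im"]
        u,v=proj(n,[x,y,.01])[0].round().astype(int);box=(u-16,v-14,u+17,v+15);V.append((n,box,alpha(n,im,box)))
    def cost(p):
        return sum(((cv2.GaussianBlur(sil(n,pad_poly(p),z,z+.02,b),(0,0),.6)-a)**2).sum() for n,b,a in V)
    res=[]
    for y0 in np.arange(0,2*np.pi,np.pi/6):
        r=minimize(cost,[x,y,y0],method="Nelder-Mead",options=dict(initial_simplex=[[x,y,y0],[x+.005,y,y0],[x,y+.005,y0],[x,y,y0+.3]],xatol=1e-4,fatol=1e-3))
        res.append((r.fun,r.x))
    res.sort(key=lambda q:q[0]);out=[]
    for f,p in res:
        p[2]=(p[2]+np.pi)%(2*np.pi)-np.pi
        if all(abs(np.angle(np.exp(1j*(p[2]-o[1][2]))))>.2 for o in out): out.append((f,p))
    if verbose:
        for f,p in out[:3]: print(round(f,2),p[:2].round(4),"yaw deg",np.degrees(p[2]).round(1))
    return out
E
cat > r.py <<'E'
from fit import *
ims={n:np.load(n+".npz")["im"] for n in("top","side")}
tiles=[]
for nm,x,y in(("A",.42,.312),("B",.45,.203),("C",.474,-.368)):
    for vs in(("top",),("side",),("top","side")): print(nm,vs);o=fitpad(x,y,vs)
    for n in("top","side"):
        u,v=proj(n,[x,y,.01])[0].round().astype(int)
        c=cv2.resize(ims[n][v-12:v+13,u-16:u+17],(264,200),interpolation=cv2.INTER_CUBIC)
        for zz in(0,.02):
            q=(proj(n,np.c_[pad_poly(o[0][1]),np.full(6,zz)])-[u-16,v-12]+.5)*8
            cv2.polylines(c,[q.astype(np.int32)],True,(0,255,0) if zz else (255,0,0),1)
        tiles.append(c)
cv2.imwrite("pics/pads.png",np.vstack([np.hstack(tiles[0::2]),np.hstack(tiles[1::2])]))
# cylinders
from scipy.optimize import minimize
def dark(n,box):
    u0,v0,u1,v1=box;g=ims[n][v0:v1,u0:u1].astype(float).mean(2);return g
for nm,x,y,z0,z1 in(("knob",.579,-.041,.0425,.0705),("pin",.59,-.134,.0465,.0725)):
    for n in("top","side"):
        im=ims[n];u,v=proj(n,[x,y,(z0+z1)/2])[0].round().astype(int);box=(u-12,v-12,u+13,v+13);g=dark(n,box)
        print(nm,n,u,v);
        if n=="top":print(g[4:-4,4:-4].astype(int))
E
python3 r.py
```

```text
A ('top',)
1.66 [0.4237 0.3144] yaw deg 8.6
11.37 [0.4224 0.3133] yaw deg -172.1
A ('side',)Traceback (most recent call last):
  File "r.py", line 5, in <module>
    for vs in(("top",),("side",),("top","side")): print(nm,vs);o=fitpad(x,y,vs)
                                                                 ~~~~~~^^^^^^^^
  File "fit.py", line 28, in fitpad
    r=minimize(cost,[x,y,y0],method="Nelder-Mead",options=dict(initial_simplex=[[x,y,y0],[x+.005,y,y0],[x,y+.005,y0],[x,y,y0+.3]],xatol=1e-4,fatol=1e-3))
    res = _minimize_neldermead(fun, x0, args, callback, bounds=bounds,
                               **options)
    fxr = func(xr)
    fx = function(np.copy(x), *(wrapper_args + args))
  File "fit.py", line 25, in cost
    return sum(((cv2.GaussianBlur(sil(n,pad_poly(p),z,z+.02,b),(0,0),.6)-a)**2).sum() for n,b,a in V)
  File "fit.py", line 25, in <genexpr>
    return sum(((cv2.GaussianBlur(sil(n,pad_poly(p),z,z+.02,b),(0,0),.6)-a)**2).sum() for n,b,a in V)
                                  ~~~^^^^^^^^^^^^^^^^^^^^^^^^^
  File "fit.py", line 7, in sil
    a=proj(n,np.c_[poly,np.full(len(poly),z0)]);b=proj(n,np.c_[poly,np.full(len(poly),z1)])
                                                  ~~~~^^^^^^^^^^^^^^^^^^^^^^^^^^^^^^^^^^^^^
  File "h.py", line 5, in proj
    c=camera_info(n);M=np.linalg.inv(c["world_from_camera"]);p=np.atleast_2d(P)@M[:3,:3].T+M[:3,3]
ValueError: time passes only in moves, steps and waits
```

```bash
sed -i 's/^def proj/_CI={}\ndef CI(n):\n    if n not in _CI:_CI[n]=camera_info(n)\n    return _CI[n]\ndef proj/; s/c=camera_info(n)/c=CI(n)/' h.py
sed -i 's/for vs in(("top",),("side",),("top","side")):/for vs in((("top",),) if nm=="A" else (("top",),("side",),("top","side"))):/' r.py
python3 r.py
```

```text
A ('top',)
1.66 [0.4237 0.3144] yaw deg 8.6
11.37 [0.4224 0.3133] yaw deg -172.1
B ('top',)
2.66 [0.451 0.203] yaw deg -35.3
11.49 [0.449  0.2029] yaw deg 143.2
37.71 [0.4498 0.2084] yaw deg 56.9
B ('side',)
144.39 [0.4541 0.2013] yaw deg -35.8
158.2 [0.4511 0.2014] yaw deg 153.8
183.89 [0.4542 0.21  ] yaw deg 55.7
B ('top', 'side')
154.13 [0.4533 0.2017] yaw deg -34.6
172.44 [0.4502 0.2021] yaw deg 144.4
227.13 [0.4522 0.2086] yaw deg 56.1
C ('top',)
21.39 [ 0.4713 -0.3751] yaw deg 3.3
30.69 [ 0.4697 -0.376 ] yaw deg -176.9
C ('side',)
72.03 [ 0.4746 -0.3795] yaw deg 7.2
74.13 [ 0.4741 -0.3815] yaw deg -173.2
76.1 [ 0.4723 -0.3813] yaw deg 155.6
C ('top', 'side')
101.87 [ 0.4731 -0.3761] yaw deg 2.5
115.86 [ 0.4723 -0.3776] yaw deg -170.5
117.28 [ 0.471  -0.3774] yaw deg 162.2
knob top 282 205
[[174 171 170 169 174 174 175 175 176 175 170 160 163 170 174 176 175]
 [174 175 171 166 168 172 172 174 176 176 173 169 170 173 172 171 169]
 [175 175 173 172 171 173 171 170 167 170 165 165 169 169 166 162 160]
 [168 169 166 165 168 166 163 165 157 157 153 144 150 157 160 165 168]
 [154 152 
[... 1472 characters left out ...]
83  95  80  54  47  45  54  93 138 170 179]
 [107 132 154 169 158 109  91 105  74  42  43  51  69  98 134 171 178]
 [ 83 111 145 168 162 128  91  99  90  63  50  66  92 108 130 168 178]
 [ 73  99 139 168 165 132  89  92 110  96  91  98 113 101 122 165 177]
 [ 87 112 151 172 167 138  92  80 104 115 121 111  97  92 118 157 175]
 [120 145 164 174 168 146 101  84  96 111 119 114 111 119 138 161 175]
 [160 165 171 169 169 153 118 118 123 134 145 147 146 150 160 170 178]
 [173 174 171 164 169 158 126 128 129 132 137 135 138 145 157 170 176]
 [173 174 168 161 166 162 137 129 131 132 142 148 158 165 167 163 174]
 [171 168 164 157 167 170 165 165 165 166 166 170 171 174 170 165 175]]
pin side 276 216
```

View pics/pads.png

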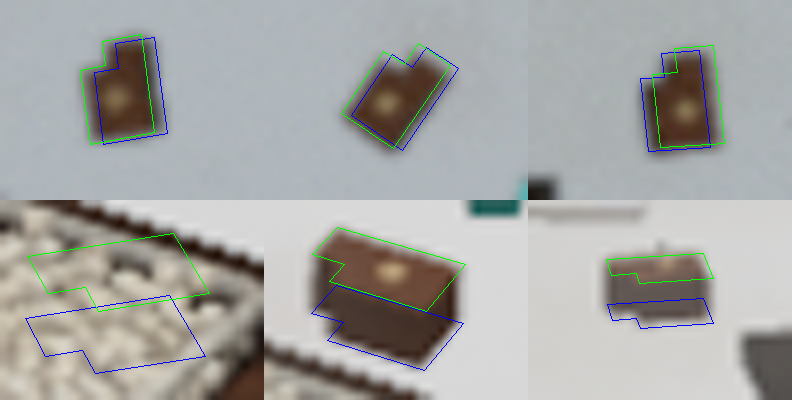

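All three pad outlines (A and B from the top view, C from both) show dark brown pads with the notch at +x +y. A is at yaw about 9°, B about -35° and C about 4°. Now I compute the fixture estimate and the first moves.

Run:
```python
from h import *
import bench; print([k for k in dir(bench) if k[0]!='_'][:40]); print(getattr(bench,'tip_reach',None))
k=atz("top",[284.9,204.4],.0565)[0];p=atz("top",[313.8,200.3],.0595)[0];v=atz("top",[235+178.5/8-.5,165+350/8-.5],.045)[0]
print("knob",k,"pin",p,"piv",v,np.linalg.norm(k-p),np.linalg.norm(k-v))
# side dark fit of knob & pin
im=np.load("side.npz")["im"].mean(2)
print("sideproj",proj("side",[k,p,v,p*[1,1,0]+[0,0,.0725]]).round(1))
print(im[206:250,264:296:1].astype(int)[::2])
d=np.load("top.npz");P=cloud("top",d["d"],np.ones((420,560),bool))
m=(P[:,0]>.5)&(P[:,0]<.8)&(P[:,1]>-.45)&(P[:,1]<-.17)&(P[:,2]>.03)
H=P[m];print("stand",len(H),H.min(0),H.max(0))
for z in(.05,.1,.15):print(z,H[H[:,2]>z].min(0),H[H[:,2]>z].max(0))
yaw=np.arctan2((v-p)[1],(v-p)[0])-np.pi/2;print("yaw",np.degrees(yaw))
```

```text
['IKError', 'camera_info', 'close_job', 'masks_of', 'read_camera', 'state', 'tip_reach']
0.019
knob [ 0.58052879 -0.05044768  0.0565    ] pin [ 0.5912728  -0.14332626  0.0595    ] piv [0.57192107 0.04039483 0.045     ] 0.09354605703834355 0.091971211936107
sideproj [[281.1 230.7]
 [275.4 214.8]
 [286.7 251.1]
 [275.2 210.6]]
[[111 113 115 114 113 114 118 120 120 120 154 166 198 210 210 210 210 209
  209 208 207 207 207 208 207 208 208 208 207 207 207 207]
 [104 105 106 108 109 111 117 120 120 119 116 116 113 192 210 210 210 209
  209 209 209 209 209 209 209 208 208 208 208 209 209 209]
 [112 112 114 115 115 116 114 113 111 109 110 110 134 196 211 211 211 211
  211 211 210 209 209 209 210 210 210 210 210 210 210 210]
 [111 109 108 108 108 108 109 132 119 106 107 107 107 192 211 211 211 211
  211 211 211 211 211 211 211 212 212 212 212 212 212 211]
 [103 104 105 105 106 174 192 166 123 104 105 106 106 176 206 211 211 211
  211 212 212 212 212 212 212 212 212 212 212 212 212 213]
 [192 192 206 211 211 211 212 177 122 104 104 105 106 166 203 211 211 211
  212 212 212 212 212 212 212 212 
[... 1805 characters left out ...]
73 176 174 138 118 120
  119 120 121 121 131 144 143 194 207 207 205 204 199 206]
 [204 164 193 208 208 176 196 207 202 176 172 172 183 189 188 187 142 113
  119 119 120 121 133 188 197 160 191 206 206 204 203 204]
 [213 183 192 207 208 204 169 192 206 180 177 185 187 189 199 203 169 122
  116 119 119 127 130 162 196 199 199 204 205 198 200 206]]
stand 5409 [ 0.58678083 -0.44997772  0.03045904] [ 0.79992479 -0.17004738  0.56669957]
0.05 [ 0.58678083 -0.44997772  0.0539303 ] [ 0.79992479 -0.17004738  0.56669957]
0.1 [ 0.58678083 -0.44997772  0.10007196] [ 0.79992479 -0.17004738  0.56669957]
0.15 [ 0.60833427 -0.44997772  0.1500017 ] [ 0.79992479 -0.17004738  0.56669957]
yaw 6.0129162557276254
```

Run:
```python
from h import *
s=state();A=R.from_rotvec(s["orientation"]).as_matrix();print(A.round(3))
D=np.load("top.npz");g=D["im"].mean(2)
m=np.zeros((420,560),bool);m[145:213,340:410]=1;m&=g<130
P=cloud("top",D["d"],m)
for z in(.01,.04,.08,.12,.16):
    H=P[P[:,2]>z];print(z,len(H),np.percentile(H,2,0).round(3),np.percentile(H,98,0).round(3))
yaw=np.radians(6)
rows([.5925,-.143,.067],down(yaw+np.pi/2));rows([.5925,-.143,.067],down(yaw-np.pi/2));rows([.5925,-.143,.067],down(yaw));
```

```text
[[ 0.908  0.419 -0.   ]
 [ 0.419 -0.908  0.   ]
 [ 0.    -0.    -1.   ]]
0.01 972 [ 0.588 -0.425  0.01 ] [ 0.74  -0.267  0.151]
0.04 655 [ 0.596 -0.431  0.097] [ 0.743 -0.27   0.164]
0.08 654 [ 0.596 -0.431  0.098] [ 0.743 -0.27   0.164]
0.12 118 [ 0.609 -0.436  0.12 ] [ 0.745 -0.285  0.205]
0.16 14 [ 0.609 -0.29   0.164] [ 0.613 -0.285  0.208]
turn [-0.0000e+00 -2.0000e-04 -2.8145e+00] shift cm [ 47.83 -19.71  18.33]
turn [-1.000e-04  0.000e+00  3.271e-01] shift cm [ 47.83 -19.71  18.33]
turn [-1.0000e-04 -1.0000e-04 -1.2437e+00] shift cm [ 47.83 -19.71  18.33]
```

```bash
python3 -m pendant '0 0 0.05 25 -10 4 1;0 0 0.1 25 -10 4 1;0 0 0.2 48 -19.7 5 1;0 0 0.327 48 -19.7 5 1;0 0 0.327 48 -19.7 5 1;0 0 0.327 48 -19.7 5 1;0 0 0.327 48 -19.7 5 1;0 0 0.327 48 -19.7 5 1;0 0 0.327 48 -19.7 5 1;0 0 0.327 48 -19.7 5 1' 30
python3 - <<'E'
from h import *
rows([.5925,-.143,.067],down(np.radians(6-90)))
E
```

```text
time: 2.03
ee_pos: [0.5244, -0.217, 0.2093]
orientation: [-3.137, -0.165, -0.0]
contact_force: [0.3, -0.6, 0.6]
opening: 0.0855
grip_force: 0.0
turn [ 0.     -0.0002  0.0002] shift cm [ 7.55 -6.65 14.23]
```

```bash
python3 -m pendant '0 0 0 4 -3.5 3 1;0 0 0 7.5 -6.6 6 1;0 0 0 7.5 -6.6 9 1;0 0 0 7.5 -6.6 9 1;0 0 0 7.5 -6.6 9 1;0 0 0 7.5 -6.6 9 1;0 0 0 7.5 -6.6 9 1;0 0 0 7.5 -6.6 9 1;0 0 0 7.5 -6.6 9 1;0 0 0 7.5 -6.6 9 1'
python3 - <<'E'
from h import *
rows([.5925,-.143,.067],down(np.radians(6-90)))
im,d=read_camera("top");im2,d=read_camera("side")
a=cv2.resize(im[150:250,235:335],(400,400),interpolation=cv2.INTER_CUBIC);b=cv2.resize(im2[150:250,225:325],(400,400),interpolation=cv2.INTER_CUBIC)
cv2.imwrite("pics/g1.png",np.hstack([a,b]))
E
```

```text
time: 2.87
ee_pos: [0.5909, -0.146, 0.1202]
orientation: [3.137, 0.163, 0.002]
contact_force: [-0.7, -0.0, -0.5]
opening: 0.0854
grip_force: 0.0
turn [ 0.0003 -0.0011 -0.0008] shift cm [ 0.18 -0.29  5.32]
```

View pics/g1.png

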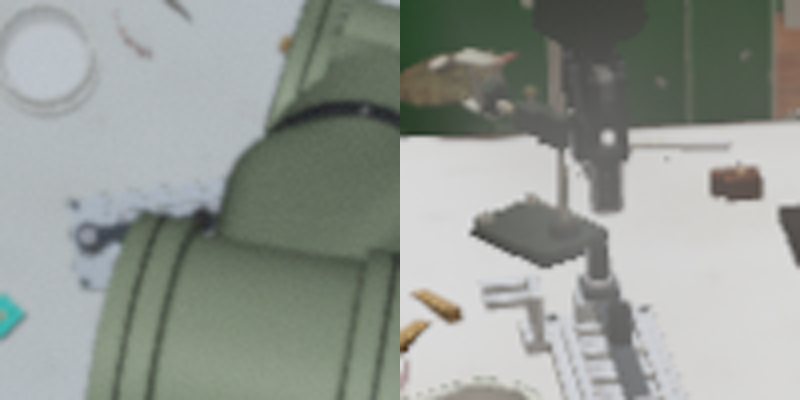

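The side view shows the fingers right above the pin, with the tip at (605,205) and the pin at (597,240). I descend and grip.

```bash
python3 -m pendant '0 0 0 0.15 -0.3 3 1;0 0 0 0.15 -0.3 5.3 1;0 0 0 0.15 -0.3 5.3 1;0 0 0 0.15 -0.3 5.3 1;0 0 0 0.15 -0.3 5.3 0.6;0 0 0 0.15 -0.3 5.3 0.3;0 0 0 0.15 -0.3 5.3 0.1;0 0 0 0.15 -0.3 5.3 0.1;0 0 0 0.15 -0.3 5.3 0.1;0 0 0 0.15 -0.3 5.3 0.1' 20
python3 -m pendant '0 0 0 0 0 0 0;0 0 0 0 0 0 0;0 0 0 0 0 0 0;0 0 0 0 0 0 0;0 0 0 0 0 0 0;0 0 0 0 0 0 0;0 0 0 0 0 0 0;0 0 0 0 0 0 0;0 0 0 0 0 0 0;0 0 0 0 0 0 0' 20
python3 -c "
from h import *
s=state();print(s['wrist_torque'],s['ee_pos'])"
```

```text
time: 3.8
ee_pos: [0.5922, -0.1423, 0.0666]
orientation: [3.137, 0.164, 0.001]
contact_force: [-0.5, -0.5, 4.3]
opening: 0.0153
grip_force: 21.6
time: 4.63
ee_pos: [0.5922, -0.1423, 0.0666]
orientation: [3.137, 0.165, 0.001]
contact_force: [-0.9, -0.4, 6.7]
opening: 0.0152
grip_force: 21.7
[0.03745956 0.15701925 0.01494751] [ 0.59217419 -0.14232165  0.06660606]
```

```bash
python3 -m pendant '0 0 0 0 0 0 0;0 0 0 0 0 -0.7 0;0 0 0 0 0 -1.5 0;0 0 0 0 0 -2.5 0;0 0 0 0 0 -3.5 0;0 0 0 0 0 -4.5 0;0 0 0 0 0 -5.5 0;0 0 0 0 0 -5.5 0;0 0 0 0 0 -5.5 0;0 0 0 0 0 -5.5 0' 45
python3 -m pendant '0 0 0 1.5 0 0 0;0 0 0 3 0 0 0;0 0 0 4.5 -0.1 0 0;0 0 0 6 -0.2 0 0;0 0 0 6.6 -0.2 0 0;0 0 0 6.6 -0.2 0 0;0 0 0 6.6 -0.2 0 0;0 0 0 6.6 -0.2 0 0;0 0 0 6.6 -0.2 0 0;0 0 0 6.6 -0.2 0 0'
python3 - <<'E'
from h import *
s=state();print(s["ee_pos"])
a,d1=read_camera("top");b,d=read_camera("side")
a=cv2.resize(a[150:250,235:335],(400,400),interpolation=cv2.INTER_CUBIC);b=cv2.resize(b[180:260,225:305],(400,400),interpolation=cv2.INTER_CUBIC)
cv2.imwrite("pics/g2.png",np.hstack([a,b]))
E
```

```text
time: 5.47
ee_pos: [0.5919, -0.1422, 0.121]
orientation: [-3.137, -0.165, 0.001]
contact_force: [-0.5, 0.2, -0.3]
opening: 0.0146
grip_force: 43.8
time: 6.3
ee_pos: [0.6572, -0.1336, 0.1214]
orientation: [-3.137, -0.164, 0.0]
contact_force: [0.2, 0.2, -0.1]
opening: 0.0144
grip_force: 43.9
[ 0.65717177 -0.13355027  0.12143568]
```

View pics/g2.png

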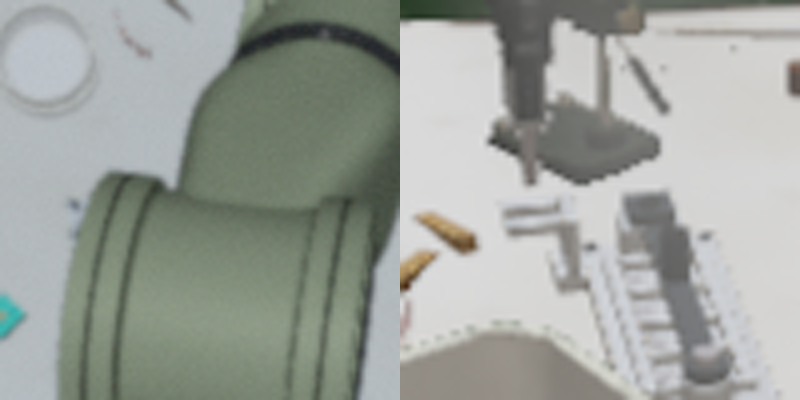

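The side view shows the pin held with its tip at (530,180), above the notch prongs at (535,205). I lower it.

```bash
python3 -m pendant '0 0 0 0 0 0.5 0;0 0 0 0 0 1 0;0 0 0 0 0 1.5 0;0 0 0 0 0 2 0;0 0 0 0 0 2.5 0;0 0 0 0 0 2.8 0;0 0 0 0 0 2.8 0;0 0 0 0 0 2.8 0;0 0 0 0 0 2.8 0;0 0 0 0 0 2.8 0'
```

```text
time: 7.23
ee_pos: [0.6576, -0.1334, 0.0936]
orientation: [3.137, 0.165, 0.001]
contact_force: [-0.1, -0.5, -0.3]
opening: 0.0145
grip_force: 43.9
```

```bash
python3 -m pendant '0 0 0 0 0 0.5 0;0 0 0 0 0 1 0;0 0 0 0 0 1.4 0;0 0 0 0 0 1.7 0;0 0 0 0 0 2.0 0;0 0 0 0 0 2.2 0;0 0 0 0 0 2.3 0;0 0 0 0 0 2.35 0;0 0 0 0 0 2.35 0;0 0 0 0 0 2.35 0'
```

```text
time: 8.07
ee_pos: [0.6575, -0.1333, 0.0703]
orientation: [-3.137, -0.165, -0.0]
contact_force: [-3.8, 0.6, 6.9]
opening: 0.0143
grip_force: 44.6
```

```bash
python3 -m pendant '0 0 0 0 0 0 0.1;0 0 0 0 0 0 0.25;0 0 0 0 0 0 0.4;0 0 0 0 0 0 0.6;0 0 0 0 0 -2 0.6;0 0 0 0 0 -4 0.6;0 0 0 0 0 -5 0.6;0 0 0 0 0 -5 0.6;0 0 0 0 0 -5 0.6;0 0 0 0 0 -5 0.6'
python3 - <<'E'
from h import *
s=state();print(s["ee_pos"])
f=R.from_rotvec(s["orientation"]).as_matrix();print(f.round(3))
# above knob: fixture vector from pin bore
k=np.array([.5922,-.1423])+.092*np.array([-np.sin(np.radians(6)),np.cos(np.radians(6))]);print("knob by pin",k)
rows([*k,.064],down(np.radians(6)));rows([*k,.064],down(np.radians(6-90)))
b,d=read_camera("side");np.savez("s1.npz",im=b,d=d)
cv2.imwrite("pics/g3.png",cv2.resize(b[180:260,225:305],(560,560),interpolation=cv2.INTER_CUBIC))
E
```

```text
time: 8.9
ee_pos: [0.6571, -0.1332, 0.1188]
orientation: [-3.137, -0.165, 0.002]
contact_force: [0.7, 0.4, -0.7]
opening: 0.0512
grip_force: 0.0
[ 0.65710168 -0.13323068  0.11881452]
[[ 0.995  0.105 -0.001]
 [ 0.105 -0.995  0.   ]
 [-0.001 -0.001 -1.   ]]
knob by pin [ 0.58258338 -0.05080399]
turn [-1.3000e-03  5.0000e-04 -1.5707e+00] shift cm [-6.54 -8.97  5.49]
turn [-0.0005  0.0012  0.0001] shift cm [-6.54 -8.97  5.49]
```

View pics/g3.png

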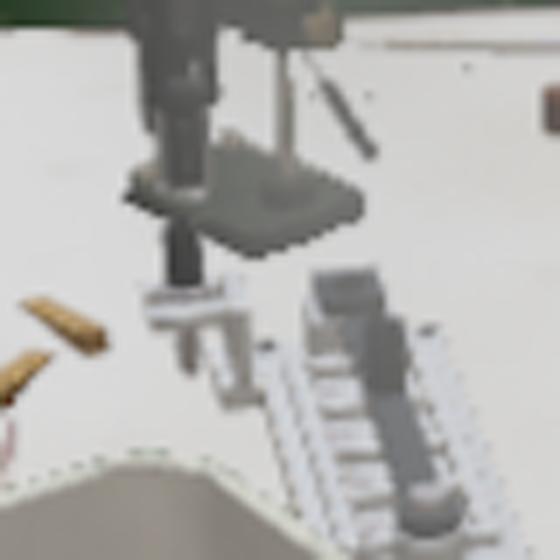

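The side crop shows the pin hanging upright in the notch, collar on the prongs at (180,295). Next I grip the knob along fixture y to measure the origin.

```bash
python3 -m pendant '0 0 0 -2 -2 0 0.6;0 0 0 -4 -5 0 0.6;0 0 0 -6.5 -9 0 0.6;0 0 0 -6.5 -9 0 0.6;0 0 0 -6.5 -9 0 0.6;0 0 0 -6.5 -9 2 0.6;0 0 0 -6.5 -9 4 0.6;0 0 0 -6.5 -9 5.2 0.6;0 0 0 -6.5 -9 5.2 0.6;0 0 0 -6.5 -9 5.2 0.6' 20
python3 -m pendant '0 0 0 0 0 0 0.3;0 0 0 0 0 0 0;0 0 0 0 0 0 0;0 0 0 0 0 0 0;0 0 0 0 0 0 0;0 0 0 0 0 0 0;0 0 0 0 0 0 0;0 0 0 0 0 0 0;0 0 0 0 0 0 0;0 0 0 0 0 0 0' 20
python3 -c "
from h import *
s=state();print(s['ee_pos'],s['contact_force'],s['wrist_torque'],s['q'])"
```

```text
time: 9.78
ee_pos: [0.5834, -0.0512, 0.0675]
orientation: [3.137, 0.164, -0.002]
contact_force: [-0.3, -0.1, 0.8]
opening: 0.0513
grip_force: 0.0
time: 10.62
ee_pos: [0.5838, -0.05, 0.0687]
orientation: [-3.136, -0.165, -0.002]
contact_force: [-0.9, 3.4, 6.0]
opening: 0.015
grip_force: 21.8
[ 0.58377593 -0.04999054  0.06866288] [-0.94175676  3.4338052   6.04330901] [ 0.79503579  0.25544225 -0.02826749] [-0.03565036  0.98338468  0.13605114  1.61084974 -0.21569483  0.56118144
 -1.24216501]
```

```bash
python3 -m pendant '0 0 0 0 0 0 0.4;0 0 0 0 -0.15 0.1 0.5;0 0 0.12 -0.1 -0.15 0.1 0.5;0 0 0.24 -0.1 -0.15 0.2 0.5;0 0 0.36 -0.1 -0.15 0.2 0.5;0 0 0.48 -0.1 -0.15 0.2 0.5;0 0 0.6 -0.1 -0.15 0.2 0.5;0 0 0.72 -0.1 -0.15 0.2 0.5;0 0 0.84 -0.1 -0.15 0.2 0.5;0 0 0.96 -0.1 -0.15 0.2 0.5' 20
python3 -m pendant '0 0 0.12 0 0 0 0.5;0 0 0.24 0 0 0 0.5;0 0 0.36 0 0 0 0.5;0 0 0.48 0 0 0 0.5;0 0 0.61 0 0 0 0.5;0 0 0.61 0 0 0 0.5;0 0 0.61 0 0 0 0.5;0 0 0.61 0 0 0 0.3;0 0 0.61 0 0 0 0;0 0 0.61 0 0 0 0' 20
python3 -m pendant '0 0 0 0 0 0 0;0 0 0 0 0 0 0;0 0 0 0 0 0 0;0 0 0 0 0 0 0;0 0 0 0 0 0 0;0 0 0 0 0 0 0;0 0 0 0 0 0 0;0 0 0 0 0 0 0;0 0 0 0 0 0 0;0 0 0 0 0 0 0'
python3 -c "
from h import *
s=state();print(s['ee_pos'],s['wrist_torque'],s['q']);print(R.from_rotvec(s['orientation']).as_matrix().round(3))"
```

```text
time: 11.45
ee_pos: [0.5824, -0.0492, 0.0659]
orientation: [-2.855, 1.311, -0.0]
contact_force: [0.5, 0.5, -0.2]
opening: 0.0427
grip_force: 0.0
time: 12.28
ee_pos: [0.5819, -0.0494, 0.066]
orientation: [2.337, -2.099, -0.001]
contact_force: [-2.9, 1.1, 3.4]
opening: 0.0151
grip_force: 21.3
time: 13.12
ee_pos: [0.5819, -0.0494, 0.0659]
orientation: [2.336, -2.1, -0.001]
contact_force: [-5.9, -0.1, 6.0]
opening: 0.0151
grip_force: 21.6
[ 0.58191204 -0.04940593  0.06592965] [-0.01806953  1.17928124 -0.06809046] [-0.22146915  1.05331854  0.53374209  1.62358191 -0.7711419   0.68751266
 -2.3278811 ]
[[ 0.106 -0.994 -0.001]
 [-0.994 -0.106  0.   ]
 [-0.     0.001 -1.   ]]
```

```bash
python3 -m pendant '0 0 0 -0.04 0.92 0 0;0 0 0 -0.18 1.83 0 0;0 0 0 -0.41 2.72 0 0;0 0 0 -0.73 3.58 0 0;0 0 0 -1.13 4.41 0 0;0 0 0 -1.61 5.19 0 0;0 0 0 -2.17 5.93 0 0;0 0 0 -2.79 6.6 0 0;0 0 0 -2.79 6.6 0 0;0 0 0 -2.79 6.6 0 0' 25
```

```text
time: 13.95
ee_pos: [0.5139, -0.0285, 0.066]
orientation: [-2.336, 2.1, 0.0]
contact_force: [-2.3, -0.5, 5.6]
opening: 0.0146
grip_force: 25.4
```

```bash
python3 -m pendant '0 0 0 -0.7 0.6 0 0;0 0 0 -1.44 1.14 0 0;0 0 0 -2.24 1.6 0 0;0 0 0 -3.08 1.97 0 0;0 0 0 -3.95 2.26 0 0;0 0 0 -4.85 2.47 0 0;0 0 0 -5.76 2.58 0 0;0 0 0 -6.22 2.6 0 0;0 0 0 -6.22 2.6 0 0;0 0 0 -6.22 2.6 0 0'
python3 -c "
from h import *
s=state();print(s['ee_pos'],s['q'])"
```

```text
time: 14.78
ee_pos: [0.4805, 0.032, 0.0658]
orientation: [2.337, -2.099, -0.003]
contact_force: [-2.2, 0.5, 8.9]
opening: 0.0151
grip_force: 25.8
[0.4804819  0.03195006 0.06580528] [-0.3366459   0.94556733  0.38292193  1.99370541 -0.93083362  0.38880694
 -2.24602592]
```

```bash
python3 -m pendant '0 0 0 0 0 0 0.2;0 0 0 0 0 0 0.5;0 0 0 0 0 0 0.6;0 0 0 0 0 -3 0.7;0 0 0 0 0 -7 0.8;0 0 0 0 0 -11 1;0 0 0 0 0 -14 1;0 0 0 0 0 -14 1;0 0 0 0 0 -14 1;0 0 0 0 0 -14 1'
cat > look.py <<'E'
from fit import *
ims={}
for n in("top","side"):
    im,d=read_camera(n);np.savez(n+".npz",im=im,d=d);ims[n]=im
E
python3 - <<'E'
from h import *
from scipy.optimize import least_squares
P=np.array([[.5812,-.0493],[.5139,-.0285],[.4805,.0320]])
r=least_squares(lambda c:np.hypot(*(P-c).T)-.092,[.572,.042]);print(r.x,r.fun*1000)
c=r.x;v=c-P[0];print("yaw from pivot-knob",np.degrees(np.arctan2(v[1],v[0]))-90,np.linalg.norm(v))
b=np.array([.5922,-.1423]);v=c-b;print("yaw pivot-pin",np.degrees(np.arctan2(v[1],v[0]))-90,np.linalg.norm(v))
v=P[2]-c;print("keeper ang",np.degrees(np.arctan2(v[1],v[0])))
from look import *
cv2.imwrite("pics/t2.png",cv2.resize(ims["top"][130:290,150:410],(780,480),interpolation=cv2.INTER_CUBIC))
E
```

```text
time: 15.62
ee_pos: [0.481, 0.031, 0.2053]
orientation: [2.336, -2.1, -0.001]
contact_force: [0.4, 0.1, -1.2]
opening: 0.0852
grip_force: 0.0
[0.57209006 0.04242761] [ 0.1788751  -0.25683283  0.18174575]
yaw from pivot-knob 5.671738780456593 0.09217887510266554
yaw pivot-pin 6.212904963849056 0.18581899450363942
keeper ang -173.50479319602493
```

View pics/t2.png

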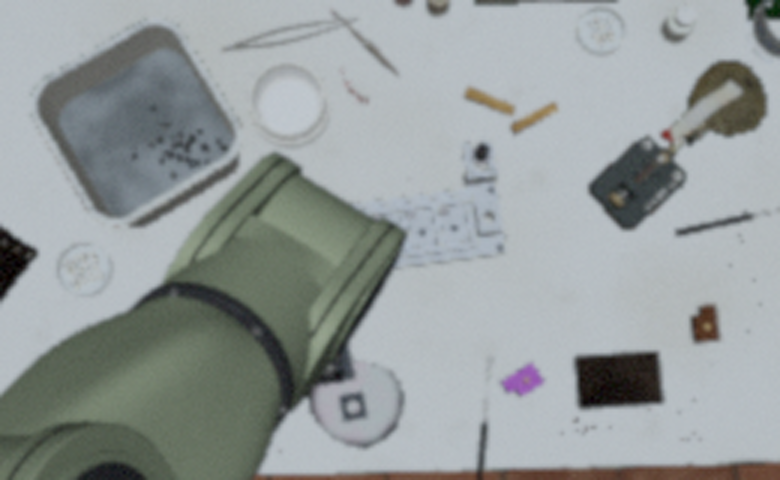

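The view shows the keeper swung toward the robot (bar end at (350,405) over the shell), the pin in the notch at (482,152), and pad C at (705,323). The fixture is at (.5815,-.0492) with a yaw of 6.0°. Next I refit pad C with clean component masks.

```bash
python3 - <<'E'
s=open('fit.py').read()
s=s.replace("d=np.abs(c-bg).sum(2);return np.clip((d-25)/150,0,1)","""d=np.abs(c-bg).sum(2);a=np.clip((d-25)/150,0,1)
    k,lab=cv2.connectedComponents((a>.25).astype(np.uint8));h,w=a.shape;cen=lab[h//2-3:h//2+4,w//2-3:w//2+4];l=np.bincount(cen[cen>0]).argmax()
    return a*cv2.dilate((lab==l).astype(np.uint8),np.ones((3,3)))""")
open('fit.py','w').write(s)
E
python3 - <<'E'
from fit import *
for vs in(("top",),("side",),("top","side")): print(vs);o=fitpad(.4725,-.3765,vs)
print("B");fitpad(.451,.203,("side",)) 
x,y,a=o[0][1]
for off,da in(((-.004,0),-90),((0,-.003),90-90)): pass
def tgt(x,y,a,off,dirn):
    c,s=np.cos(a),np.sin(a);return [x+c*off[0]-s*off[1],y+s*off[0]+c*off[1]],down(a+dirn)
p,r=tgt(x,y,a,(-.004,0),-np.pi/2);print(p);rows([*p,.12],r)
E
```

```text
('top',)
1.54 [ 0.4713 -0.3752] yaw deg 3.2
10.71 [ 0.4696 -0.376 ] yaw deg -177.0
('side',)
75.08 [ 0.4745 -0.3816] yaw deg 5.7
75.72 [ 0.4745 -0.3844] yaw deg -175.2
76.46 [ 0.4772 -0.383 ] yaw deg -30.2
('top', 'side')
87.6 [ 0.4732 -0.3761] yaw deg 2.4
101.36 [ 0.4722 -0.3777] yaw deg -171.1
102.03 [ 0.4713 -0.3777] yaw deg 164.2
B
4.27 [0.4541 0.2013] yaw deg -35.8
17.95 [0.451  0.2009] yaw deg 155.9
[np.float64(0.4691630483906784), np.float64(-0.3762784919160532)]
turn [ 1.2000e-03  1.4000e-03 -1.5078e+00] shift cm [40.35  5.44  8.49]
```

```bash
python3 -m pendant '0 0 -0.12 4 0.5 0 1;0 0 -0.24 8 1 0 1;0 0 -0.36 12 1.5 1 1;0 0 -0.48 16 2 2 1;0 0 -0.6 20 2.7 3 1;0 0 -0.72 24 3.3 4 1;0 0 -0.84 28 4 5 1;0 0 -0.96 32 4.4 6 1;0 0 -1.08 36 5 7 1;0 0 -1.2 40.2 5.5 8 1'
python3 - <<'E'
from h import *
s=state();print(s["q"])
rows([.468,-.3747,.027],down(np.radians(3.2-90)))
E
```

```text
time: 16.55
ee_pos: [0.468, -0.3707, 0.1257]
orientation: [-3.114, 0.408, 0.002]
contact_force: [0.7, -0.6, 0.3]
opening: 0.0854
grip_force: 0.0
[ 0.52521669  0.91231813  0.19023545  1.53740014 -0.23107933  0.71569555
 -1.01271184]
turn [-0.0015  0.0011 -0.3162] shift cm [0.12 0.4  9.87]
```

```bash
python3 -m pendant '0 0 -0.12 0 0 0 0.8;0 0 -0.24 0 0 2 0.7;0 0 -0.32 0 0 4 0.7;0 0 -0.32 0 0 5 0.7;0 0 -0.32 0 0 5 0.7;0 0 -0.32 0 0 5 0.7;0 0 -0.32 0 0 5 0.7;0 0 -0.32 0 0 5 0.7;0 0 -0.32 0 0 5 0.7;0 0 -0.32 0 0 5 0.7'
python3 - <<'E'
from h import *
rows([.468,-.3747,.026],down(np.radians(3.2-90)))
E
```

```text
time: 17.38
ee_pos: [0.4693, -0.3687, 0.0778]
orientation: [3.14, 0.086, 0.001]
contact_force: [0.1, 0.8, -0.1]
opening: 0.0597
grip_force: 0.0
turn [ 0.0004 -0.0005 -0.0014] shift cm [-0.16  0.59  5.18]
```

```bash
python3 -m pendant '0 0 0 -0.1 0.6 0 0.7;0 0 0 -0.15 0.6 2 0.7;0 0 0 -0.15 0.6 4 0.7;0 0 0 -0.15 0.6 5.2 0.7;0 0 0 -0.15 0.6 5.2 0.7;0 0 0 -0.15 0.6 5.2 0.5;0 0 0 -0.15 0.6 5.2 0.3;0 0 0 -0.15 0.6 5.2 0.2;0 0 0 -0.15 0.6 5.2 0.2;0 0 0 -0.15 0.6 5.2 0.2' 20
python3 -c "
from h import *
s=state();print(s['ee_pos'],s['opening'],s['grip_force'],s['contact_force'])"
```

```text
time: 18.22
ee_pos: [0.4683, -0.3752, 0.0264]
orientation: [3.139, 0.086, 0.002]
contact_force: [-0.7, 0.8, 7.7]
opening: 0.0255
grip_force: 20.9
[ 0.46829822 -0.37518048  0.02642923] 0.02551993469333874 20.948942005634308 [-0.73336112  0.81821532  7.7290583 ]
```

```bash
python3 -m pendant '0 0 0 0 0 0 0.2;0 0 0 0 0 0 0.2;0 0 0 0 0 0 0.4;0 0 0 0 0 0 0.6;0 0 0 0.2 0.2 -2 0.75;0 0 0 0.4 0.3 -3.5 0.75;0 0 -0.12 0.4 0.3 -3.5 0.75;0 0 -0.24 0.4 0.3 -3.5 0.75;0 0 -0.36 0.4 0.3 -3.5 0.75;0 0 -0.48 0.4 0.3 -3.5 0.75' 20
python3 -m pendant '0 0 -0.12 0 0 0 0.75;0 0 -0.24 0 0 0 0.75;0 0 -0.36 0 0 0 0.75;0 0 -0.48 0 0 0 0.75;0 0 -0.6 0 0 0 0.75;0 0 -0.72 0 0 0 0.75;0 0 -0.84 0 0 0 0.75;0 0 -0.96 0 0 0 0.75;0 0 -1.09 0 0 0 0.75;0 0 -1.09 0 0 0 0.75'
python3 -c "
from h import *
s=state();print(s['ee_pos'],s['q']);rows([.472,-.3777,.026],down(np.radians(3.2)))"
```

```text
time: 19.05
ee_pos: [0.4721, -0.3776, 0.0606]
orientation: [3.027, 0.839, 0.0]
contact_force: [-1.0, 0.1, 0.5]
opening: 0.0642
grip_force: 0.0
time: 19.88
ee_pos: [0.4718, -0.3778, 0.0604]
orientation: [2.154, 2.287, 0.0]
contact_force: [0.1, -0.4, -0.5]
opening: 0.0644
grip_force: 0.0
[ 0.47183551 -0.37784741  0.06039125] [ 0.77152981  1.02091281 -0.31213713  1.53113058  0.44124974  0.65993874
  0.30732084]
turn [0.     0.     0.0041] shift cm [0.01 0.02 3.44]
```

```bash
python3 -m pendant '0 0 0 0 0 1.5 0.75;0 0 0 0 0 3 0.75;0 0 0 0 0 3.45 0.75;0 0 0 0 0 3.45 0.75;0 0 0 0 0 3.45 0.6;0 0 0 0 0 3.45 0.5;0 0 0 0 0 3.45 0.4;0 0 0 0 0 3.45 0.35;0 0 0 0 0 3.45 0.35;0 0 0 0 0 3.45 0.35' 30
python3 -c "
from h import *
s=state();print(s['ee_pos'],s['opening'],s['grip_force'],s['contact_force'],R.from_rotvec(s['orientation']).as_matrix()[:2,1])"
```

```text
time: 20.72
ee_pos: [0.4724, -0.3778, 0.0268]
orientation: [2.161, 2.279, 0.0]
contact_force: [-1.3, 1.4, 5.8]
opening: 0.039
grip_force: 30.2
[ 0.47235162 -0.37775703  0.02676827] 0.03904747461139547 30.154379457235336 [-1.34448513  1.43044376  5.77181938] [0.99857898 0.05328518]
```

```bash
python3 -m pendant '0 0 0 0 0 -2 0.3;0 0 0 0 0 -4 0.3;0 0 0 2 0 -6 0.3;0 0 0 5 0 -7 0.3;0 0 -0.02 9 0 -7 0.3;0 0 -0.05 13 0 -7 0.3;0 0 -0.05 17 0 -7 0.3;0 0 -0.05 20 0 -7 0.3;0 0 -0.05 23 2 -7 0.3;0 0 -0.05 25 5 -7 0.3' 35
python3 -m pendant '0 0 0 1 4 0 0.3;0 0 0 1.5 6 0 0.3;0 0 0 1.5 8 0 0.3;0 0 0 1.5 8 0 0.3;0 0 0 1.5 8 0 0.3;0 0 0 1.5 8 0 0.3;0 0 0 1.5 8 0 0.3;0 0 0 1.5 8 0 0.3;0 0 0 1.5 8 0 0.3;0 0 0 1.5 8 0 0.3'
cat > pk.py <<'E'
from h import *
import sys
O=np.array([.5815,-.0492]);a=np.radians(6.0);M=np.array([[np.cos(a),-np.sin(a)],[np.sin(a),np.cos(a)]])
def pk(x,y): return O+M@[x,y]
if __name__=="__main__":
    i=int(sys.argv[1]);off=float(sys.argv[2])
    s=state();print(s["opening"],s["ee_pos"]);rows([*pk(0,-.054+.036*i+off),.040],down(a))
E
python3 pk.py 0 -.0028
```

```text
time: 21.55
ee_pos: [0.5078, -0.1226, 0.0968]
orientation: [-2.102, -2.334, 0.001]
contact_force: [0.5, -0.6, -0.0]
opening: 0.0391
grip_force: 35.8
time: 22.38
ee_pos: [0.5863, -0.1021, 0.0959]
orientation: [-2.103, -2.334, -0.0]
contact_force: [-0.1, 0.3, -0.9]
opening: 0.0392
grip_force: 35.8
0.03923931859618387 [ 0.58634566 -0.10214575  0.09593481]
turn [ 0.    -0.    -0.001] shift cm [-0.36  0.07  5.59]
```

```bash
python3 -m pendant '0 0 0 -0.2 0.05 0 0.3;0 0 0 -0.36 0.07 1 0.3;0 0 0 -0.36 0.07 2.5 0.3;0 0 0 -0.36 0.07 3.8 0.3;0 0 0 -0.36 0.07 4.3 0.3;0 0 0 -0.36 0.07 4.3 0.3;0 0 0 -0.36 0.07 4.3 0.3;0 0 0 -0.36 0.07 4.3 0.3;0 0 0 -0.36 0.07 4.3 0.3;0 0 0 -0.36 0.07 4.3 0.3'
python3 pk.py 0 -.0028
```

```text
time: 23.22
ee_pos: [0.5878, -0.1055, 0.0533]
orientation: [2.103, 2.333, 0.001]
contact_force: [0.5, -0.6, 0.0]
opening: 0.0387
grip_force: 35.8
0.03865533422088119 [ 0.58778593 -0.10554837  0.05329126]
turn [ 0.0007  0.0001 -0.0008] shift cm [-0.01 -0.04  1.33]
```

```bash
python3 -m pendant '0 0 0 0 -0.03 0.3 0.3;0 0 0 0 -0.03 0.5 0.3;0 0 0 0 -0.03 0.7 0.3;0 0 0 0 -0.03 0.9 0.3;0 0 0 0 -0.03 1.1 0.3;0 0 0 0 -0.03 1.2 0.3;0 0 0 0 -0.03 1.3 0.3;0 0 0 0 -0.03 1.4 0.3;0 0 0 0 -0.03 1.4 0.3;0 0 0 0 -0.03 1.4 0.3'
python3 pk.py 0 -.0028; python3 -c "
from h import *
print(state()['wrist_torque'])"
```

```text
time: 24.05
ee_pos: [0.5872, -0.1055, 0.0388]
orientation: [-2.103, -2.334, -0.0]
contact_force: [-0.1, 0.2, 0.5]
opening: 0.039
grip_force: 36.0
0.039049836762191176 [ 0.58723654 -0.10553381  0.03880932]
turn [-0.     -0.0001 -0.0007] shift cm [-0.02  0.02 -0.12]
[0.02504138 0.02740935 0.01843815]
```

```bash
python3 -m pendant '0 0 0 0 0 0.05 0.4;0 0 0 0 0 0.05 0.5;0 0 0 0 0 0.05 0.7;0 0 0 0 0 0 0.75;0 0 0 0 0 -2 0.75;0 0 0 0 0 -5 0.75;0 0 0 0 0 -8 0.75;0 0 0 -1 -3 -12 1;0 0 0 -2 -7 -13 1;0 0 0 -4 -11 -13 1'
python3 - <<'E'
from look import *
from pk import pk
for nm,x,y in(("A",.424,.3145),("B",.451,.203)):
    print(nm)
    try: fitpad(x,y,("top",),ims=ims)
    except Exception as e: print("x",e)
# seated pad C check, upper part z .02-.032 top + full height
c=ims["top"][150:270,160:340];cv2.imwrite("pics/t3.png",cv2.resize(c,(780,520),interpolation=cv2.INTER_CUBIC))
E
```

```text
time: 24.88
ee_pos: [0.4911, -0.1503, 0.1707]
orientation: [2.098, 2.334, 0.004]
contact_force: [0.8, -1.6, 0.2]
opening: 0.0855
grip_force: 0.0
A
1.76 [0.4239 0.3145] yaw deg 7.8
11.53 [0.4224 0.3133] yaw deg -172.1
B
1.46 [0.451 0.203] yaw deg -35.0
10.28 [0.4488 0.2029] yaw deg 145.1
37.17 [0.4504 0.2081] yaw deg 64.9
```

View pics/t3.png

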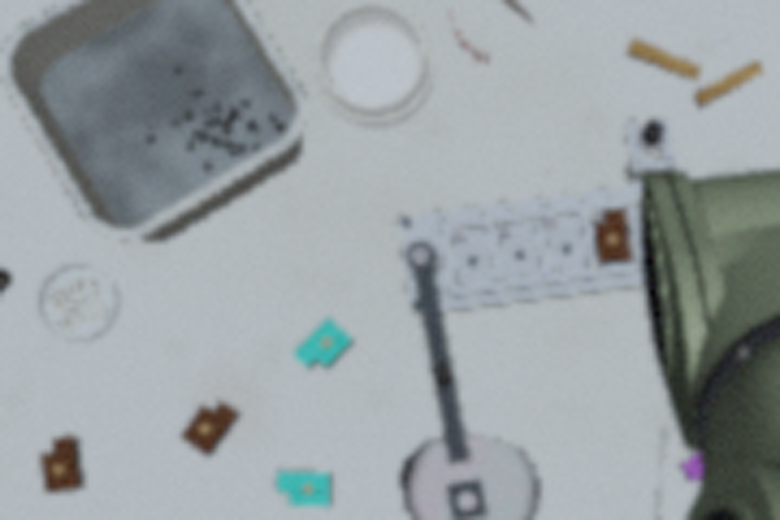

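The picture shows pad C seated in pocket 0 at (612,237), the pin in the notch, the keeper clear, and B (210,428) and A (62,465) untouched. B is next.

Run:
```python
from h import *
s=state();print(s["q"]);rows([.4485,.2058,.12],down(np.radians(55)))
```

```text
[ 0.40493451  0.74263749 -0.29382483  1.81150044  0.33950176  0.63922515
  0.0086667 ]
turn [-3.600e-03  8.000e-04 -8.603e-01] shift cm [36.26 -0.22  4.85]
```

```bash
python3 -m pendant '0 0 -0.1 4 0 0 1;0 0 -0.2 8 0 0 1;0 0 -0.3 12 0 0 1;0 0 -0.4 16 0 0 1;0 0 -0.5 20 0 1 1;0 0 -0.6 24 0 2 1;0 0 -0.7 28 0 3 0.8;0 0 -0.8 32 -0.1 4 0.6;0 0 -0.86 36 -0.2 5 0.55;0 0 -0.86 36 -0.2 5 0.55' 20
python3 -m pendant '0 0 0 0 0 0.5 0.55;0 0 0 0 0 1 0.55;0 0 0 0 0 2 0.55;0 0 0 0 0 2.5 0.55;0 0 0 0 0 2.5 0.55;0 0 0 0 0 2.5 0.55;0 0 0 0 0 2.5 0.55;0 0 0 0 0 2.5 0.55;0 0 0 0 0 2.5 0.55;0 0 0 0 0 2.5 0.55'
python3 - <<'E'
from h import *
s=state();print(s["q"]);rows([.4485,.2058,.026],down(np.radians(55)))
E
```

```text
time: 25.82
ee_pos: [0.4497, 0.2145, 0.1169]
orientation: [-0.919, -3.001, -0.006]
contact_force: [0.5, 2.0, -0.0]
opening: 0.047
grip_force: 0.0
time: 26.65
ee_pos: [0.4521, 0.2066, 0.0935]
orientation: [0.939, 2.998, 0.0]
contact_force: [-0.8, -0.0, 0.1]
opening: 0.0467
grip_force: 0.0
[-0.31631826  0.86752545 -0.32260399  1.91852835  0.58990302  0.44961182
 -0.10778396]
turn [0.0004 0.0001 0.004 ] shift cm [ 0.25 -0.27  6.75]
```

```bash
python3 -m pendant '0 0 0 0.25 -0.27 1 0.55;0 0 0 0.25 -0.27 3 0.55;0 0 0 0.25 -0.27 5 0.55;0 0 0 0.25 -0.27 6.7 0.55;0 0 0 0.25 -0.27 6.7 0.55;0 0 0 0.25 -0.27 6.7 0.4;0 0 0 0.25 -0.27 6.7 0.2;0 0 0 0.25 -0.27 6.7 0.2;0 0 0 0.25 -0.27 6.7 0.2;0 0 0 0.25 -0.27 6.7 0.2' 20
python3 -m pendant '0 0 0 0 0 0 0.2;0 0 0 0 0 0 0.2;0 0 0 0 0 0 0.4;0 0 0 0 0 0 0.55;0 0 0 -0.2 -0.2 -2 0.7;0 0 0 -0.4 -0.3 -3.5 0.75;0 0 0.12 -0.4 -0.3 -3.5 0.75;0 0 0.24 -0.4 -0.3 -3.5 0.75;0 0 0.36 -0.4 -0.3 -3.5 0.75;0 0 0.48 -0.4 -0.3 -3.5 0.75' 20
python3 -m pendant '0 0 0.12 0 0 0 0.75;0 0 0.24 0 0 0 0.75;0 0 0.36 0 0 0 0.75;0 0 0.48 0 0 0 0.75;0 0 0.6 0 0 0 0.75;0 0 0.72 0 0 0 0.75;0 0 0.84 0 0 0 0.75;0 0 0.96 0 0 0 0.75;0 0 1.09 0 0 0 0.75;0 0 1.09 0 0 0 0.75'
python3 -c "
from h import *
s=state();print(s['ee_pos'],s['q']);rows([.4515,.201,.0265],down(np.radians(-35)))"
```

```text
time: 27.48
ee_pos: [0.4488, 0.2059, 0.0271]
orientation: [0.939, 2.997, 0.002]
contact_force: [-0.3, -0.1, 10.4]
opening: 0.0254
grip_force: 23.0
time: 28.32
ee_pos: [0.4501, 0.2011, 0.0615]
orientation: [1.633, 2.684, 0.001]
contact_force: [0.1, -0.1, -0.1]
opening: 0.0641
grip_force: 0.0
time: 29.15
ee_pos: [0.4499, 0.2013, 0.0614]
orientation: [-2.787, -1.449, -0.0]
contact_force: [-0.6, 0.3, -0.5]
opening: 0.064
grip_force: 0.0
[0.4499312  0.20128232 0.06135907] [-0.4969064   0.91614416  0.02103906  1.95116713 -0.06234794  0.27475861
 -1.03635538]
turn [-0.0001 -0.0002 -0.0014] shift cm [0.07 0.15 3.49]
```

```bash
python3 -m pendant '0 0 0 0 0.05 1.5 0.75;0 0 0 0 0.05 3 0.75;0 0 0 0 0.05 3.45 0.75;0 0 0 0 0.05 3.45 0.75;0 0 0 0 0.05 3.45 0.6;0 0 0 0 0.05 3.45 0.5;0 0 0 0 0.05 3.45 0.4;0 0 0 0 0.05 3.45 0.35;0 0 0 0 0.05 3.45 0.35;0 0 0 0 0.05 3.45 0.35' 30
python3 - <<'E'
from h import *
from pk import *
s=state();m=R.from_rotvec(s['orientation']).as_matrix();print(s['opening'],s['ee_pos'],"off",(s["ee_pos"][:2]-[.4521,.2036])@m[:2,0])
rows([*pk(0,-.018-.003),.11],down(a))
E
```

```text
time: 29.98
ee_pos: [0.4506, 0.201, 0.0276]
orientation: [-2.783, -1.458, -0.002]
contact_force: [-1.3, -1.1, 6.8]
opening: 0.0389
grip_force: 29.7
0.03886441039782678 [0.45063959 0.20096665 0.02760518] off -0.0029964583660260858
turn [ 7.000e-04 -8.000e-04 -7.101e-01] shift cm [-14.71  26.37  -8.24]
```

```bash
python3 -m pendant '0 0 0 0 0 -2 0.3;0 0 0 0 0 -5 0.3;0 0 -0.1 -1 1 -8.3 0.3;0 0 -0.2 -3 4 -8.3 0.3;0 0 -0.3 -5 8 -8.3 0.3;0 0 -0.4 -7 12 -8.3 0.3;0 0 -0.5 -9 16 -8.3 0.3;0 0 -0.6 -11 20 -8.3 0.3;0 0 -0.7 -13 23.5 -8.3 0.3;0 0 -0.71 -14.7 26.4 -8.3 0.3' 35
python3 pk.py 1 -.003
python3 -m pendant '0 0 0 0 0 0 0.3;0 0 0 0 0 0 0.3;0 0 0 0 0 0 0.3;0 0 0 0 0 0 0.3;0 0 0 0 0 1 0.3;0 0 0 0 0 2 0.3;0 0 0 0 0 3 0.3;0 0 0 0 0 4 0.3;0 0 0 0 0 4 0.3;0 0 0 0 0 4 0.3'
python3 pk.py 1 -.003
```

```text
time: 30.82
ee_pos: [0.5831, -0.0705, 0.1105]
orientation: [2.095, 2.34, 0.0]
contact_force: [-0.2, 0.2, 0.0]
opening: 0.0389
grip_force: 36.0
0.038891287959762204 [ 0.58313239 -0.07049005  0.11053526]
turn [0.0008 0.0006 0.0056] shift cm [0.04 0.05 7.05]
time: 31.65
ee_pos: [0.5821, -0.0677, 0.069]
orientation: [-2.102, -2.333, 0.001]
contact_force: [1.1, 0.5, -1.3]
opening: 0.0393
grip_force: 36.0
0.03925974454122596 [ 0.58212413 -0.06766128  0.06895686]
turn [-0.0013 -0.0003 -0.0005] shift cm [-0.26  0.13  2.9 ]
```

```bash
python3 -m pendant '0 0 0 -0.15 0.1 0 0.3;0 0 0 -0.26 0.13 0.5 0.3;0 0 0 -0.26 0.13 1 0.3;0 0 0 -0.26 0.13 1.4 0.3;0 0 0 -0.26 0.13 1.5 0.3;0 0 0 -0.26 0.13 1.5 0.3;0 0 0 -0.26 0.13 1.5 0.3;0 0 0 -0.26 0.13 1.5 0.3;0 0 0 -0.26 0.13 1.5 0.3;0 0 0 -0.26 0.13 1.5 0.3'
python3 pk.py 1 -.003
```

```text
time: 32.48
ee_pos: [0.5841, -0.0703, 0.0548]
orientation: [2.103, 2.334, 0.0]
contact_force: [0.0, 0.2, 0.5]
opening: 0.0389
grip_force: 36.0
0.038890259456178855 [ 0.58406981 -0.07030908  0.05484725]
turn [ 0.0002 -0.0001 -0.0008] shift cm [ 0.03 -0.04  1.48]
```

```bash
python3 -m pendant '0 0 0 0.03 -0.04 0.2 0.3;0 0 0 0.03 -0.04 0.4 0.3;0 0 0 0.03 -0.04 0.6 0.3;0 0 0 0.03 -0.04 0.8 0.3;0 0 0 0.03 -0.04 1.0 0.3;0 0 0 0.03 -0.04 1.2 0.3;0 0 0 0.03 -0.04 1.4 0.3;0 0 0 0.03 -0.04 1.52 0.3;0 0 0 0.03 -0.04 1.52 0.3;0 0 0 0.03 -0.04 1.52 0.3'
python3 pk.py 1 -.003
```

```text
time: 33.32
ee_pos: [0.5835, -0.07, 0.0397]
orientation: [-2.103, -2.334, 0.0]
contact_force: [-3.5, 0.0, 5.9]
opening: 0.0389
grip_force: 36.7
0.03885800696512514 [ 0.58352548 -0.07001648  0.03969477]
turn [-0.0001 -0.     -0.0007] shift cm [-0.01  0.02 -0.03]
```

```bash
python3 -m pendant '0 0 0 0 0 0 0.4;0 0 0 0 0 0 0.5;0 0 0 0 0 0 0.7;0 0 0 0 0 0 0.75;0 0 0 0 0 -2 0.75;0 0 0 0 0 -5 0.75;0 0 0 0 0 -8 0.75;0 0 0 3 -2 -10 0.75;0 0 0 6 -4 -10 1;0 0 0 10 -6 -10 1' 20
python3 - <<'E'
from look import *
try: o=fitpad(.424,.3145,("top",),ims=ims)
except Exception as e: print(e)
s=state();print(s["q"],s["ee_pos"])
for yw in(8.,8-90,98): rows([.424,.315,.12],down(np.radians(yw)))
E
```

```text
time: 34.15
ee_pos: [0.5145, 0.0201, 0.1405]
orientation: [2.105, 2.33, 0.002]
contact_force: [1.9, 0.9, -0.5]
opening: 0.0847
grip_force: 0.0
1.7 [0.4237 0.3144] yaw deg 8.6
11.46 [0.4224 0.3133] yaw deg -172.1
[ 0.02265285  0.79014856 -0.24556356  1.83063844  0.32587181  0.56048311
 -0.32008048] [0.51278968 0.02596726 0.14021287]
turn [-0.0005 -0.0026 -0.029 ] shift cm [29.7  -5.63  2.1 ]
turn [-0.0024 -0.0016  1.5418] shift cm [29.7  -5.63  2.1 ]
turn [ 0.0017 -0.0024 -1.5997] shift cm [29.7  -5.63  2.1 ]
```

```bash
python3 -m pendant '0 0 0.12 3 -0.5 0 1;0 0 0.24 7 -1 0 1;0 0 0.36 11 -2 0 1;0 0 0.48 15 -3 0 1;0 0 0.6 19 -4 0 1;0 0 0.72 23 -5 0 1;0 0 0.84 27 -5.6 0 0.8;0 0 0.96 29.5 -5.8 1 0.6;0 0 1.08 29.5 -5.8 2 0.6;0 0 1.2 29.5 -5.8 2 0.6' 20
python3 -m pendant '0 0 0.12 0 0 0 0.6;0 0 0.24 0 0 1 0.6;0 0 0.34 0 0 2 0.6;0 0 0.34 0 0 3 0.6;0 0 0.34 0 0 3 0.6;0 0 0.34 0 0 3 0.6;0 0 0.34 0 0 3 0.6;0 0 0.34 0 0 3 0.6;0 0 0.34 0 0 3 0.6;0 0 0.34 0 0 3 0.6'
python3 - <<'E'
from h import *
s=state();print(s["q"],s["ee_pos"]);rows([.4205,.3144,.026],down(np.radians(8.3-90)))
E
```

```text
time: 35.08
ee_pos: [0.4257, 0.3094, 0.118]
orientation: [3.054, 0.735, -0.002]
contact_force: [0.5, -0.0, -0.2]
opening: 0.0515
grip_force: 0.0
time: 35.92
ee_pos: [0.427, 0.3081, 0.0899]
orientation: [-3.134, -0.213, -0.001]
contact_force: [0.1, 0.3, 0.6]
opening: 0.0512
grip_force: 0.0
[-0.80259918  0.90145118  0.22150588  1.82507766 -0.40035746  0.45844252
 -1.73652985] [0.42698831 0.30808478 0.0898699 ]
turn [-0.0004 -0.0004 -0.0095] shift cm [-0.56 -0.71  6.39]
```

```bash
python3 -m pendant '0 0 -0.009 -0.56 -0.71 1 0.6;0 0 -0.009 -0.56 -0.71 3 0.6;0 0 -0.009 -0.56 -0.71 5 0.6;0 0 -0.009 -0.56 -0.71 6.3 0.6;0 0 -0.009 -0.56 -0.71 6.3 0.6;0 0 -0.009 -0.56 -0.71 6.3 0.4;0 0 -0.009 -0.56 -0.71 6.3 0.2;0 0 -0.009 -0.56 -0.71 6.3 0.2;0 0 -0.009 -0.56 -0.71 6.3 0.2;0 0 -0.009 -0.56 -0.71 6.3 0.2' 20
python3 -m pendant '0 0 0 0 0 0 0.2;0 0 0 0 0 0 0.2;0 0 0 0 0 0 0.4;0 0 0 0 0 0 0.6;0 0 0 0.2 0.2 -2 0.75;0 0 0 0.4 0.3 -3.5 0.75;0 0 -0.12 0.4 0.3 -3.5 0.75;0 0 -0.24 0.4 0.3 -3.5 0.75;0 0 -0.36 0.4 0.3 -3.5 0.75;0 0 -0.48 0.4 0.3 -3.5 0.75' 20
python3 -m pendant '0 0 -0.12 0 0 0 0.75;0 0 -0.24 0 0 0 0.75;0 0 -0.36 0 0 0 0.75;0 0 -0.48 0 0 0 0.75;0 0 -0.6 0 0 0 0.75;0 0 -0.72 0 0 0 0.75;0 0 -0.84 0 0 0 0.75;0 0 -0.96 0 0 0 0.75;0 0 -1.09 0 0 0 0.75;0 0 -1.09 0 0 0 0.75'
python3 -c "
from h import *
s=state();print(s['ee_pos'],s['q']);rows([.4248,.312,.0265],down(np.radians(8.3)))"
```

```text
time: 36.75
ee_pos: [0.4207, 0.3146, 0.0275]
orientation: [-3.133, -0.226, -0.002]
contact_force: [-0.4, -1.0, 9.8]
opening: 0.0253
grip_force: 21.1
time: 37.58
ee_pos: [0.4248, 0.312, 0.0619]
orientation: [-2.987, -0.973, -0.001]
contact_force: [-0.1, -1.2, -0.5]
opening: 0.0642
grip_force: 0.0
time: 38.42
ee_pos: [0.4249, 0.3118, 0.0617]
orientation: [2.05, 2.381, 0.0]
contact_force: [0.4, 0.3, -0.5]
opening: 0.0638
grip_force: 0.0
[0.42492117 0.31177891 0.06173485] [-0.62544978  0.93643544 -0.12771114  1.82736987  0.27022179  0.39431952
 -0.8025405 ]
turn [ 0.0003 -0.0002  0.0043] shift cm [ 0.02 -0.01  3.52]
```

```bash
python3 -m pendant '0 0 0 0 0 1.5 0.75;0 0 0 0 0 3 0.75;0 0 0 0 0 3.5 0.75;0 0 0 0 0 3.5 0.75;0 0 0 0 0 3.5 0.6;0 0 0 0 0 3.5 0.5;0 0 0 0 0 3.5 0.4;0 0 0 0 0 3.5 0.35;0 0 0 0 0 3.5 0.35;0 0 0 0 0 3.5 0.35' 30
python3 - <<'E'
from h import *
from pk import *
s=state();m=R.from_rotvec(s['orientation']).as_matrix();print(s['opening'],s['ee_pos'],"off",(s["ee_pos"][:2]-[.4207,.3146])@m[:2,0])
rows([*pk(0,.018-.003),.11],down(a))
E
```

```text
time: 39.25
ee_pos: [0.425, 0.3121, 0.0274]
orientation: [2.058, 2.374, 0.002]
contact_force: [-1.6, -1.1, 6.1]
opening: 0.0393
grip_force: 29.8
0.03932353216810159 [0.42496232 0.31209346 0.0274477 ] off -0.0030859405943974945
turn [ 0.0008 -0.0006  0.0376] shift cm [-36.48  10.43  -8.27]
```

```bash
python3 -m pendant '0 0 0 0 0 -3 0.3;0 0 0 0 0 -6.5 0.3;0 0 0.02 -3 1 -8.3 0.3;0 0 0.037 -7 2 -8.3 0.3;0 0 0.037 -11 3 -8.3 0.3;0 0 0.037 -15 4 -8.3 0.3;0 0 0.037 -19 5 -8.3 0.3;0 0 0.037 -23 6.5 -8.3 0.3;0 0 0.037 -27 7.7 -8.3 0.3;0 0 0.037 -31 8.8 -8.3 0.3' 35
python3 -m pendant '0 0 0 -3 1 0 0.3;0 0 0 -5 1.6 0 0.3;0 0 0 -5.48 1.63 1 0.3;0 0 0 -5.48 1.63 2 0.3;0 0 0 -5.48 1.63 3 0.3;0 0 0 -5.48 1.63 4 0.3;0 0 0 -5.48 1.63 4 0.3;0 0 0 -5.48 1.63 4 0.3;0 0 0 -5.48 1.63 4 0.3;0 0 0 -5.48 1.63 4 0.3'
python3 pk.py 2 -.003
```

```text
time: 40.08
ee_pos: [0.5565, 0.0163, 0.1103]
orientation: [2.101, 2.335, 0.001]
contact_force: [1.1, -0.3, -0.9]
opening: 0.0389
grip_force: 36.2
time: 40.92
ee_pos: [0.5778, -0.0339, 0.07]
orientation: [2.1, 2.336, 0.001]
contact_force: [0.5, -0.2, -0.4]
opening: 0.0387
grip_force: 36.2
0.03867022353656512 [ 0.57783427 -0.03391148  0.06997275]
turn [ 0.0006 -0.0001  0.0017] shift cm [-0.06  0.2   3.  ]
```

```bash
python3 -m pendant '0 0 0.002 -0.05 0.15 0.3 0.3;0 0 0.002 -0.06 0.2 0.8 0.3;0 0 0.002 -0.06 0.2 1.3 0.3;0 0 0.002 -0.06 0.2 1.6 0.3;0 0 0.002 -0.06 0.2 1.6 0.3;0 0 0.002 -0.06 0.2 1.6 0.3;0 0 0.002 -0.06 0.2 1.6 0.3;0 0 0.002 -0.06 0.2 1.6 0.3;0 0 0.002 -0.06 0.2 1.6 0.3;0 0 0.002 -0.06 0.2 1.6 0.3'
python3 pk.py 2 -.003
```

```text
time: 41.75
ee_pos: [0.5797, -0.0347, 0.0536]
orientation: [2.103, 2.334, 0.0]
contact_force: [-0.7, -0.3, -1.2]
opening: 0.0391
grip_force: 36.2
0.039105856203210096 [ 0.57973337 -0.03468068  0.05362588]
turn [ 0.0001 -0.0001 -0.0007] shift cm [0.04 0.02 1.36]
```

```bash
python3 -m pendant '0 0 0 0.04 0 0.2 0.3;0 0 0 0.04 0 0.4 0.3;0 0 0 0.04 0 0.6 0.3;0 0 0 0.04 0 0.8 0.3;0 0 0 0.04 0 1.0 0.3;0 0 0 0.04 0 1.2 0.3;0 0 0 0.04 0 1.35 0.3;0 0 0 0.04 0 1.42 0.3;0 0 0 0.04 0 1.42 0.3;0 0 0 0.04 0 1.42 0.3'
python3 pk.py 2 -.003
```

```text
time: 42.58
ee_pos: [0.5796, -0.0343, 0.0395]
orientation: [-2.103, -2.334, 0.0]
contact_force: [-2.5, -0.4, 5.6]
opening: 0.0391
grip_force: 36.8
0.03908611262940436 [ 0.57959139 -0.03429393  0.03951016]
turn [-0.0001  0.     -0.0008] shift cm [-0.    0.03 -0.05]
```

```bash
python3 -m pendant '0 0 0 0 0 0 0.4;0 0 0 0 0 0 0.5;0 0 0 0 0 0 0.7;0 0 0 0 0 0 0.75;0 0 0 0 0 -2 0.75;0 0 0 0 0 -5 0.75;0 0 0 0 0 -8 0.75;0 0 0 -4 -2 -12 0.75;0 0 0 -8 -6 -14 1;0 0 0 -12 -10 -14 1' 20
python3 -m pendant '0 0 0 -4 0 0 1;0 0 0 -8 -1 0 1;0 0 0 -12 -1 0 1;0 0 0 -14 -1 0 1;0 0 0 -14 -1 0 1;0 0 0 -14 -1 0 1;0 0 0 -14 -1 0 1;0 0 0 -14 -1 0 1;0 0 0 -14 -1 0 1;0 0 0 -14 -1 0 1'
python3 - <<'E'
from look import *
c=cv2.resize(ims["top"][165:285,160:340],(600,400),interpolation=cv2.INTER_CUBIC);b=cv2.resize(ims["side"][200:260,245:305],(400,400),interpolation=cv2.INTER_CUBIC)[:, 100:300]
cv2.imwrite("pics/t4.png",np.hstack([c,b]))
D=np.load("top.npz")
from pk import pk
P=cloud("top",D["d"],np.ones((420,560),bool))
Q=cloud("side",np.load("side.npz")["d"],np.ones((420,560),bool))
for i in range(3):
    for n,S in(("top",P),("side",Q)):
        m=np.hypot(*(S[:,:2]-pk(-.004,-.054+.036*i)).T)<.007;print(i,n,m.sum(),np.median(S[m],0).round(4))
E
```

```text
time: 43.42
ee_pos: [0.5219, -0.1272, 0.1737]
orientation: [2.099, 2.333, 0.003]
contact_force: [1.1, -1.3, 0.4]
opening: 0.0843
grip_force: 0.0
time: 44.25
ee_pos: [0.5264, -0.2662, 0.1715]
orientation: [-2.102, -2.335, -0.0]
contact_force: [-0.1, -0.5, -0.4]
opening: 0.0852
grip_force: 0.0
0 top 15 [ 0.5822 -0.1034  0.0325]
0 side 7 [ 0.5847 -0.1022  0.0344]
1 top 13 [ 0.5788 -0.0675  0.0328]
1 side 10 [ 0.5794 -0.0653  0.0333]
2 top 15 [ 0.5764 -0.0314  0.0319]
2 side 9 [ 0.5749 -0.0317  0.0327]
```

View pics/t4.png

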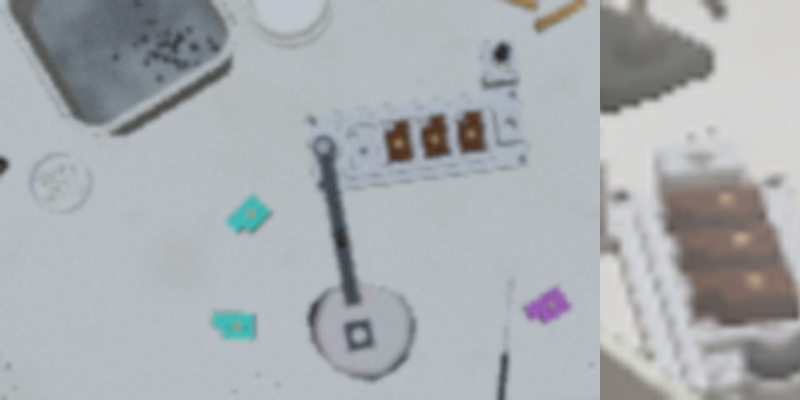

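The view shows three pads seated at (399,141), (435,136) and (471,131), with tops at 32–33 mm. The keeper is still open and the pin is in the notch at (500,52). Next I check for a fourth pad and go to the knob.

Run:
```python
from h import *
D=np.load("top.npz")
im=D["im"];h=cv2.cvtColor(im,cv2.COLOR_BGR2HSV).astype(int)
P=np.zeros((420,560,3));o,v=ray("top",np.stack(np.meshgrid(np.arange(560),np.arange(420)),-1).reshape(-1,2));P=(o+v*D["d"].reshape(-1,1)).reshape(420,560,3)
b=im.astype(int);m=((b[...,2]-b[...,0]>18)&(h[...,2]<140)&(P[...,2]>-.01)&(P[...,0]>.2)&(P[...,0]<.85)&(abs(P[...,1])<.75)).astype(np.uint8)
n,l,s,c=cv2.connectedComponentsWithStats(m)
for i in range(1,n):
    if s[i,4]>15: print(c[i].round(),s[i,4],P[l==i].mean(0).round(3))
for q in masks_of("top","pad0"): print(q["score"],np.round(q["bbox"]))
print(state()["q"]);rows([.4805,.032,.066],down(np.radians(6)))
```

```text
[389.  59.] 80 [ 0.797 -0.263  0.537]
[357.  67.] 246 [ 0.816 -0.211  0.473]
[47. 83.] 1599 [0.796 0.482 0.468]
[299.  87.] 55 [ 0.752 -0.077  0.51 ]
[313.  87.] 32 [ 0.753 -0.108  0.508]
[402.  89.] 74 [ 0.751 -0.301  0.494]
[389. 156.] 97 [ 0.719 -0.38   0.108]
[398. 165.] 92 [ 0.682 -0.397  0.13 ]
[131. 203.] 265 [0.584 0.417 0.126]
[301. 204.] 66 [ 0.583 -0.104  0.032]
[290. 206.] 64 [ 0.58  -0.068  0.032]
[279. 208.] 59 [ 0.575 -0.032  0.033]
[119. 242.] 58 [0.468 0.464 0.087]
[309. 292.] 18 [ 0.301 -0.123  0.007]
0.63 [301. 206.  12.  15.]
0.59 [278. 208.   7.  12.]
0.58 [323. 255.  18.   9.]
0.47 [235. 229.  13.  10.]
0.43 [291. 207.   3.  13.]
0.25 [285. 223.  68.  94.]
[ 0.60206804  0.84568654 -0.38449816  1.51868228  0.38206007  0.85228274
  0.18572987]
turn [-0.     -0.0001 -0.0003] shift cm [30.18 -1.44 10.55]
```

Only three brown pads are present. Now the knob.

```bash
python3 -m pendant '0 0 0 4 0 0 1;0 0 0 8 0 0 1;0 0 0 12 0 0 1;0 0 0 16 0 0 1;0 0 0 20 -0.5 0 1;0 0 0 24 -1 0 0.8;0 0 0 28 -1.4 0 0.6;0 0 0 30.2 -1.44 2 0.6;0 0 0 30.2 -1.44 5 0.6;0 0 0 30.2 -1.44 5 0.6' 20
python3 -m pendant '0 0 0 0 0 0 0.6;0 0 0 0 0 0 0.6;0 0 0 0 0 0 0.6;0 0 0 0 0 0 0.6;0 0 0 0 0 0 0.6;0 0 0 0 0 0 0.6;0 0 0 0 0 0 0.6;0 0 0 0 0 0 0.6;0 0 0 0 0 0 0.6;0 0 0 0 0 0 0.6' 20
python3 -c "
from h import *
rows([.4805,.032,.066],down(np.radians(6)))"
```

```text
time: 45.23
ee_pos: [0.4791, 0.0332, 0.1184]
orientation: [-2.097, -2.335, 0.005]
contact_force: [-1.0, -1.8, -1.2]
opening: 0.0511
grip_force: 0.0
time: 46.07
ee_pos: [0.4805, 0.032, 0.1214]
orientation: [-2.103, -2.334, -0.0]
contact_force: [-0.0, -0.2, 0.8]
opening: 0.0514
grip_force: 0.0
turn [-0.0001 -0.0001 -0.0007] shift cm [ 0.   -0.    5.54]
```

```bash
python3 -m pendant '0 0 0 0 0 2 0.6;0 0 0 0 0 4 0.6;0 0 0 0 0 5.5 0.6;0 0 0 0 0 5.5 0.6;0 0 0 0 0 5.5 0.4;0 0 0 0 0 5.5 0.1;0 0 0 0 0 5.5 0.1;0 0 0 0 0 5.5 0.1;0 0 0 0 0 5.5 0.1;0 0 0 0 0 5.5 0.1' 25
python3 -m pendant '0 0 0 -0.65 0.03 0 0;0 0 0 -1.56 0.13 0 0;0 0 0 -2.46 0.34 0 0;0 0 0 -3.33 0.63 0 0;0 0 0 -4.17 1 0 0;0 0 0 -4.97 1.46 0 0;0 0 0 -5.72 2 0 0;0 0 0 -6.41 2.6 0 0;0 0 0 -6.41 2.6 0 0;0 0 0 -6.41 2.6 0 0' 25
```

```text
time: 46.9
ee_pos: [0.4806, 0.0318, 0.0674]
orientation: [2.103, 2.333, 0.001]
contact_force: [-2.4, 0.1, 6.4]
opening: 0.0149
grip_force: 25.5
time: 47.73
ee_pos: [0.5141, -0.0299, 0.0673]
orientation: [2.103, 2.331, 0.003]
contact_force: [2.1, 0.7, 8.3]
opening: 0.0152
grip_force: 25.8
```

```bash
python3 -m pendant '0 0 0 -0.62 0.68 0 0;0 0 0 -1.18 1.41 0 0;0 0 0 -1.65 2.2 0 0;0 0 0 -2.06 3.02 0 0;0 0 0 -2.38 3.88 0 0;0 0 0 -2.61 4.77 0 0;0 0 0 -2.75 5.68 0 0;0 0 0 -2.79 6.6 0 0;0 0 0 -2.79 6.75 0 0;0 0 0 -2.79 6.75 0 0' 25
python3 -c "
from h import *
rows([.5813,-.0493,.066],down(np.radians(6)))"
```

```text
time: 48.57
ee_pos: [0.5822, -0.0514, 0.067]
orientation: [-2.104, -2.332, 0.004]
contact_force: [-8.2, -5.0, 9.4]
opening: 0.0146
grip_force: 26.5
turn [-0.0026  0.0014 -0.0021] shift cm [ 0.21 -0.07  0.1 ]
```

```bash
python3 -m pendant '0 0 0 0 -0.05 0 0.2;0 0 0 0 -0.05 0 0.4;0 0 0 0 -0.05 0 0.5;0 0 0 0 -0.05 0 0.5;0 0 0 0 -0.05 -2 0.5;0 0 0 0 -0.05 -4 0.5;0 0 0 0 0 -6 0.5;0 0 0 -4 3 -6 0.5;0 0 0 -7 6 -6 0.5;0 0 0 -7 6 -6 0.5' 20
python3 - <<'E'
from look import *
from pk import pk
print(state()["q"]);rows([.6575,-.1333,.071],down(np.radians(6)))
# keeper angle: dark bar pixels at z .0425
for n in("top",):
    im=ims[n].mean(2)
    f=np.linspace(.03,.078,12);pts=[]
    b=[proj(n,[*pk(x,y),.0425])[0] for y in(.06,.04,.02,-.01,-.03) for x in(0,)]
    cv2.imwrite("pics/t5.png",cv2.resize(ims[n][175:235,240:330],(780,520),interpolation=cv2.INTER_CUBIC))
E
```

```text
time: 49.4
ee_pos: [0.6527, -0.1184, 0.1268]
orientation: [2.106, 2.327, 0.0]
contact_force: [-2.2, -0.2, -0.9]
opening: 0.0427
grip_force: 0.0
[ 0.27756411  1.00452154 -0.36337705  1.25940148  0.37967781  0.94384459
 -0.05208835]
turn [ 0.0002  0.0002 -0.0032] shift cm [-1.87  0.49  5.48]
```

View pics/t5.png

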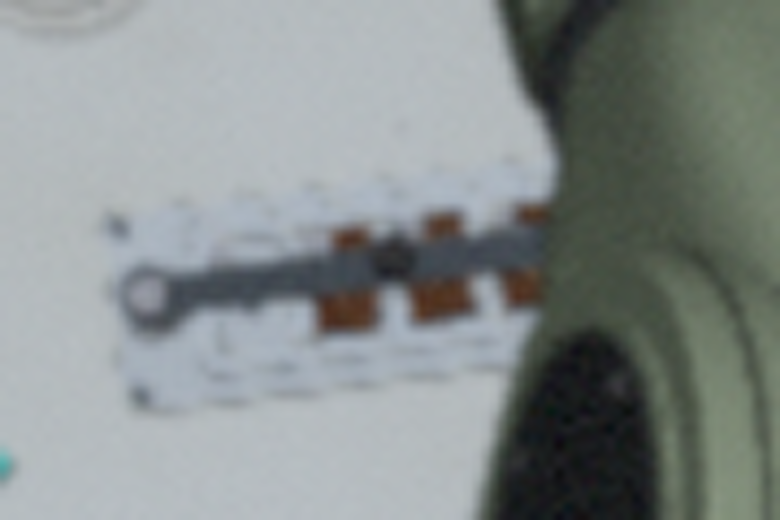

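The keeper lies closed over the three pads, with the bar at (150–545,265). Next I square up on the pin.

```bash
python3 -m pendant '0 0 0 -1 0.3 0 0.5;0 0 0 -1.87 0.49 0 0.5;0 0 0 -1.87 0.49 0 0.5;0 0 0 -1.87 0.49 0 0.5;0 0 0 -1.87 0.49 1 0.5;0 0 0 -1.87 0.49 2 0.5;0 0 0 -1.87 0.49 2 0.5;0 0 0 -1.87 0.49 2 0.5;0 0 0 -1.87 0.49 2 0.5;0 0 0 -1.87 0.49 2 0.5' 20
python3 - <<'E'
from h import *
rows([.6575,-.1333,.071],down(np.radians(6)))
im,_=read_camera("side");np.savez("s2.npz",im=im);cv2.imwrite("pics/p1.png",cv2.resize(im[185:245,240:300],(560,560),interpolation=cv2.INTER_CUBIC))
E
```

```text
time: 50.33
ee_pos: [0.657, -0.1312, 0.1067]
orientation: [2.103, 2.334, 0.001]
contact_force: [-0.4, 0.2, -1.1]
opening: 0.0425
grip_force: 0.0
turn [ 0.0004 -0.0001 -0.0006] shift cm [-0.22  0.03  3.57]
```

View pics/p1.png

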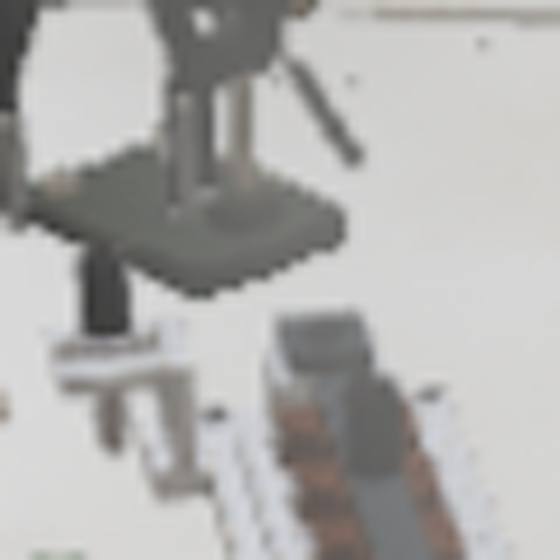

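The pin at (105,290) lies between the two fingers at (10,170) and (190,150). I descend and squeeze.

```bash
python3 -m pendant '0 0 0 -0.22 0.03 1 0.5;0 0 0 -0.22 0.03 2 0.5;0 0 0 -0.22 0.03 3 0.5;0 0 0 -0.22 0.03 3.5 0.5;0 0 0 -0.22 0.03 3.5 0.5;0 0 0 -0.22 0.03 3.5 0.3;0 0 0 -0.22 0.03 3.5 0.1;0 0 0 -0.22 0.03 3.5 0.1;0 0 0 -0.22 0.03 3.5 0.1;0 0 0 -0.22 0.03 3.5 0.1' 20
python3 -m pendant '0 0 0 0 0 0 0.1;0 0 0 0 0 0 0.1;0 0 0 0 0 0 0.3;0 0 0 0 0 0 0.5;0 0 0 0 0 0 0.6;0 0 0.12 0 0 -0.2 0.6;0 0 0.24 0 0 -0.2 0.6;0 0 0.36 0 0 -0.2 0.6;0 0 0.48 0 0 -0.2 0.6;0 0 0.6 0 0 -0.2 0.6' 20
python3 -m pendant '0 0 0.12 0 0 0 0.6;0 0 0.24 0 0 0 0.6;0 0 0.36 0 0 0 0.6;0 0 0.48 0 0 0 0.6;0 0 0.6 0 0 0 0.6;0 0 0.72 0 0 0 0.6;0 0 0.84 0 0 0 0.6;0 0 0.97 0 0 0 0.6;0 0 0.97 0 0 0 0.6;0 0 0.97 0 0 0 0.6'
python3 -c "
from h import *
print(state()['q']);rows([.6575,-.1333,.071],down(np.radians(6-90)))"
```

```text
time: 51.22
ee_pos: [0.6576, -0.1335, 0.0718]
orientation: [2.103, 2.334, 0.001]
contact_force: [-0.2, 0.7, 2.8]
opening: 0.015
grip_force: 21.4
time: 52.05
ee_pos: [0.6573, -0.1335, 0.0733]
orientation: [-2.703, -1.6, 0.0]
contact_force: [-0.2, -0.1, 0.5]
opening: 0.0511
grip_force: 0.0
time: 52.88
ee_pos: [0.6573, -0.1333, 0.0733]
orientation: [3.137, 0.17, -0.001]
contact_force: [-0.4, -0.6, 0.1]
opening: 0.051
grip_force: 0.0
[ 0.13090014  1.07583791  0.05230005  1.24838682 -0.06279537  0.81924792
 -1.26362379]
turn [0.0001 0.0004 0.0038] shift cm [0.02 0.   0.23]
```

```bash
python3 -m pendant '0 0 0.004 0.02 0 0.28 0.6;0 0 0.004 0.02 0 0.28 0.6;0 0 0.004 0.02 0 0.28 0.4;0 0 0.004 0.02 0 0.28 0.2;0 0 0.004 0.02 0 0.28 0.1;0 0 0.004 0.02 0 0.28 0;0 0 0.004 0.02 0 0.28 0;0 0 0.004 0.02 0 0.28 0;0 0 0.004 0.02 0 0.28 0;0 0 0.004 0.02 0 0.28 0' 20
python3 -c "
from pk import *
s=state();m=R.from_rotvec(s['orientation']).as_matrix()
e=s['ee_pos'];print(e,s['contact_force']);t=pk(.0005,-.0925)
pin=np.array([.6576,-.1335]);fx=M[:,0];print('pin x rel tcp',(pin-e[:2])@fx)
print('notch fixture coords of tcp',M.T@(e[:2]-O)); print('move',M.T@(t-e[:2]))"
```

```text
time: 53.72
ee_pos: [0.6576, -0.1335, 0.0707]
orientation: [3.138, 0.158, 0.0]
contact_force: [-0.9, -1.1, 1.9]
opening: 0.0148
grip_force: 20.8
[ 0.65758481 -0.13351979  0.07068816] [-0.86017241 -1.13487332  1.90697576]
pin x rel tcp 1.717307329947465e-05
notch fixture coords of tcp [ 0.06685419 -0.09181091]
move [-0.06635419 -0.00068909]
```

```bash
python3 -m pendant '0 0 0 0 0 0 0;0 0 0 0 0 -0.7 0;0 0 0 0 0 -1.5 0;0 0 0 0 0 -2.5 0;0 0 0 0 0 -3.5 0;0 0 0 0 0 -4.5 0;0 0 0 0 0 -5.5 0;0 0 0 0 0 -5.5 0;0 0 0 0 0 -5.5 0;0 0 0 0 0 -5.5 0' 45
python3 -m pendant '0 0 0 -1.5 0 0 0;0 0 0 -3 0 0 0;0 0 0 -4.5 0.1 0 0;0 0 0 -6 0.13 0 0;0 0 0 -6.62 0.13 0 0;0 0 0 -6.62 0.13 0 0;0 0 0 -6.62 0.13 0.5 0;0 0 0 -6.62 0.13 1 0;0 0 0 -6.62 0.13 1.2 0;0 0 0 -6.62 0.13 1.2 0'
python3 -c "
from pk import *
s=state();print(s['ee_pos'],M.T@(s['ee_pos'][:2]-O));rows([*pk(.0006,-.0929),.0672],down(a-np.pi/2))"
```

```text
time: 54.55
ee_pos: [0.6573, -0.1334, 0.1253]
orientation: [-3.137, -0.158, 0.001]
contact_force: [-0.7, 0.2, -1.2]
opening: 0.0142
grip_force: 43.8
time: 55.38
ee_pos: [0.5919, -0.1411, 0.1126]
orientation: [-3.137, -0.159, 0.002]
contact_force: [0.5, -1.1, -0.5]
opening: 0.0143
grip_force: 43.9
[ 0.59185368 -0.14112275  0.11256473] [ 0.00068842 -0.09250144]
turn [-0.0006  0.0011 -0.0037] shift cm [-0.    0.04  4.54]
```

```bash
python3 -m pendant '0 0 0 0 0.03 0.4 0;0 0 0 0 0.03 0.7 0;0 0 0 0 0.03 1 0;0 0 0 0 0.03 1.3 0;0 0 0 0 0.03 1.6 0;0 0 0 0 0.03 1.9 0;0 0 0 0 0.03 2.2 0;0 0 0 0 0.03 2.4 0;0 0 0 0 0.03 2.4 0;0 0 0 0 0.03 2.4 0'
python3 -c "
from pk import *
s=state();print(s['ee_pos'],M.T@(s['ee_pos'][:2]-O),s['wrist_torque'])"
```

```text
time: 56.22
ee_pos: [0.5918, -0.1417, 0.0896]
orientation: [-3.138, -0.158, 0.0]
contact_force: [-0.1, -0.3, -1.1]
opening: 0.0145
grip_force: 43.9
[ 0.59181714 -0.14173422  0.08957406] [ 0.00058816 -0.09310575] [ 0.00333371 -0.0109426  -0.0064609 ]
```

```bash
python3 -m pendant '0 0 0 0 0 0.3 0;0 0 0 0 0 0.6 0;0 0 0 0 0 0.9 0;0 0 0 0 0 1.2 0;0 0 0 0 0 1.5 0;0 0 0 0 0 1.8 0;0 0 0 0 0 2.0 0;0 0 0 0 0 2.2 0;0 0 0 0 0 2.25 0;0 0 0 0 0 2.25 0'
```

```text
time: 57.05
ee_pos: [0.5918, -0.1417, 0.0672]
orientation: [-3.137, -0.158, -0.0]
contact_force: [-1.4, 1.0, 1.4]
opening: 0.0143
grip_force: 44.2
```

Home. I release, retract and verify.

```bash
python3 -m pendant '0 0 0 0 0 0.05 0.1;0 0 0 0 0 0.05 0.3;0 0 0 0 0 0 0.5;0 0 0 0 0 0 0.6;0 0 0 0 0 -2 0.6;0 0 0 0 0 -5 0.6;0 0 0 0 0 -8 0.6;0 0 0 -4 2 -11 0.6;0 0 0 -8 6 -13 0.8;0 0 0 -12 10 -13 1'
python3 -m pendant '0 0 0 -2 4 0 1;0 0 0 -2 6 0 1;0 0 0 -2 8 0 1;0 0 0 -2 8 0 1;0 0 0 -2 8 0 1;0 0 0 -2 8 0 1;0 0 0 -2 8 0 1;0 0 0 -2 8 0 1;0 0 0 -2 8 0 1;0 0 0 -2 8 0 1'
python3 - <<'E'
from look import *
c=cv2.resize(ims["top"][165:245,235:335],(450,360),interpolation=cv2.INTER_CUBIC);b=cv2.resize(ims["side"][200:265,245:305],(332,360),interpolation=cv2.INTER_CUBIC)
cv2.imwrite("pics/f.png",np.hstack([c,b]))
E
```

```text
time: 57.88
ee_pos: [0.5099, -0.2206, 0.1937]
orientation: [3.136, 0.162, 0.005]
contact_force: [-0.2, -2.1, 0.3]
opening: 0.0733
grip_force: 0.0
time: 58.72
ee_pos: [0.4984, -0.3017, 0.1915]
orientation: [-3.137, -0.159, 0.0]
contact_force: [0.1, -0.7, 1.1]
opening: 0.0853
grip_force: 0.0
```

View pics/f.png

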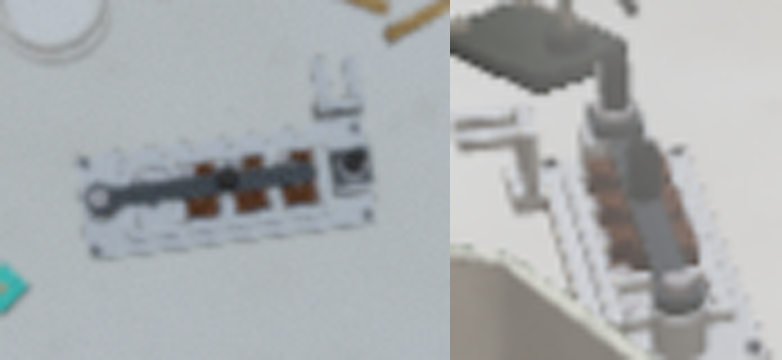

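The pin is home at (352,158), with its collar on the bar as at the start. The keeper is closed over the three pads, and the robot is clear.

```bash
python3 -c "
from bench import *
print(close_job())"
```

```text
the job is handed in; nothing more can be done
None
```

The fixture is loaded and handed in: all three brown pads on the table are seated in pockets 0–2, the keeper is closed over them and the pin is home. The camera views and contact readings agree, but the hand-in call returned no verdict.

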